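# Hang the pot brackets on the slat board and load the seedling cells

### The arm

A 7-joint arm with a two-finger parallel gripper is mounted at the origin on the work surface. World frame = base frame: x ahead of the robot, y to its left, z up, the work surface at z = 0. Lengths are in mm, angles in rad, forces in N, time in s.
With the tool pointing down it reaches from about 350 to 900 mm from the base axis. Payload 7.2 kg.
Tool frame: the origin (TCP) lies midway between the tips of the shut fingers; the grasp point (between the pads) lies robot.grip_point_offset behind it (robot.grip_point_offset is the distance from the TCP to the grasp point, in mm); z points along the fingers, y is the line along which they close (so a half turn about z gives the same grasp; the last joint's range is limited). The gripper opens to 85 mm and grips with 20 to 120 N. Pads are 22 mm wide; open, the fingers measure 114 mm over their backs; the gripper's body (76 mm by 85 mm) begins 54 mm behind the grasp point. The pads swing forward as they close: fully open they stand 13 mm farther back than shut.
Start: joints at [-0.068, 0.411, -0.013, 1.596, 0.006, 1.134, -0.082], TCP at [625.003, -0.011, 231.297] pointing down, gripper open.
Joint ranges: [-2.95, 2.95], [-0.29, 1.99], [-1.47, 1.44], [0.14, 2.54], [-1.03, 4.17], [0.13, 1.85], [-2.86, 2.86]. Speed limits (rad/s): [2.39, 2.39, 3.01, 3.01, 3.14, 3.14, 3.14].

### API

Orientations are given as a unit quaternion [w, x, y, z].
In Python, from cell import robot gives the robot as it stands.
- The arm moves only by the shell command python3 -m jog 'ROWS' [FORCE]. ROWS is JSON, a list that holds one entry, the list of rows, each a list of 7 numbers: the opening, from 0 (shut) to 1 (fully open), then the shift along the tool's x, y, z in units of 25 mm (1.0 is 25 mm), then the turn, a rotation vector about the tool's x, y, z in rad. In form: [[[grip, x, y, z, wx, wy, wz], ...]]. A call has 1 to 5 rows; each row is the pose to reach, as a shift and turn from the pose commanded when the call began, along the tool's axes at that moment; what a row does not reach only later rows make up. A row lasts 1/8 s, in which the tool goes at most 62.5 mm and 10.7 degrees, less where a joint would pass 70% of its speed; a pose out of reach is approached as far as the arm can. A call with a gripper value outside its range is refused whole. The fingers move at their own pace and stop on an object; FORCE is the grip in N (left out, the last holds). Time passes only in rows, so rows that repeat a pose let the fingers close. It gives the time, the measured TCP pose, the force, the opening and the grip force at its end, in the units of the state.
- robot.sense(): the state, without advancing time (a new reading comes with each control period).
- robot.read_camera(name): name is "scene" or "side" or "wrist"; returns the picture (420x560x3 uint8, blue, green, red); there is no depth.
- robot.camera_params(name): a dict with "camera_matrix" (3x3 intrinsics, pixels), "k1" (the pictures are not rectified: a ray, as slopes to the right and down, at radius r is drawn at 1 + k1 r^2 times it, then the intrinsics apply), "R" (3x3) and "t" (3): a world point X has camera coordinates R X + t. Camera axes: x right, y down, z forward; pixel columns grow to the right and rows downward; lengths in mm; the calibration is good to about 2 mm. A picture is of the moment at which its call begins: read the wrist's pose just before it. camera_params takes no time and is no camera call; for the wrist camera it gives the pose at the moment of the call.
- robot.hand_in(): hands the job in; it is judged then, once.
The state is a dict: "clock": time; "joint_positions": joint angles; "qd": joint speeds; "tau": joint torques, N m; "eef_pos": TCP position; "orientation": TCP orientation; "contact_force": force on the tool from outside, world axes, zero at the start; "ft_torque": the same for the moment, N m; "grip_width": opening from 0.0 (shut) to 1.0 (fully open); "gripper_force": force on a finger pad.
Only numpy, scipy, OpenCV 4.12 (cv2) and the standard library are available. Lean on these libraries where they do the work, as an engineer would, in place of code of your own. Each camera call takes 0.05 s, during which the arm holds its last target. There are 200 camera calls.

### The job

Get the potting bench ready for the next member: hang every metal pot bracket in the groove of the slat board (tilt its front up, slip the lip in behind the top slat, then swing it down until it sits fully home with its plate against the board), and drop the two seedling cells upright into the square frames of two hung brackets until their rims rest on the frame. When all of that is in place, press the plunger of the bench bell down to its stop and let it come up again; leave the pot, the jug and the widger where they are.

Things in the scene. Friction and masses are not known exactly. Their poses are not given: they have to be found in the camera images.
- board: Upright slat board of cedar, 468 mm wide (y), 262 mm high, standing fixed on the bench; it differs in place and yaw from start to start. Origin: on the bench under the middle of its front face. The front face looks along its own -x (towards the robot); x points into the board, y along it, z up.
- groove (a point): On the board's front face, mid width, at the groove's lower edge (200 mm up); axes as the board's. Slot z 0 to 26 mm, y +-220 mm, its flat floor (z 0) runs back to the rear panel at x 26 mm. The top slat above it is 8 mm thick (x 0 to 8, z 26 to 56), with a cavity x 8 to 26 mm behind it, open at the top. Hang anywhere along it; 130 mm apart (y -130, 0, 130) leaves room.
- bracket1: Aluminium pot bracket, about 0.2 kg, 142 x 74 mm, starts upright on the bench. Origin: rear face of its back plate, mid width, at its foot (bench level). x to the rear (into the board), z up. In mm: plate x -6..0, y +-35, z 0..80; tab x 0..16, y +-25, z 75..80; lip at the tab's end x 11..16, z 75..106; web to grip x -50..-6, y +-6, z 6..60.
- bracket2: As bracket1 (all alike; two or three are present, the rest absent). A square frame lies at its foot: z 0..6 mm, outer x -126..-6, y +-37, with an opening 58 x 58 mm centred at x -89, y 0. Hung home, its point S (x 0, y 0, z 75: underside of the tab at the plate) lies on the groove line (x 0, z 0 of point groove), tab on the slot's floor, lip behind the top slat, plate against the board.
- bracket3: As bracket1 and bracket2. The 31 mm lip is too tall for the 26 mm slot when level: it goes in with the front raised 35 to 45 degrees, moving inwards and upwards; at 40 degrees its point S (see bracket2) passes (x -22, z 3), (-17, 8), (-12, 13) mm of point groove, then the front swings down: (-8, 10) at 26 degrees, (-4, 6) at 11 degrees, (-1, 0) level.
- cell1: Square black plastic seedling cell, 50 g, open at the top, 70 mm high; origin at the centre of its underside, z up. Its rim is a band 68 x 68 mm, 20 mm tall (z 50 to 70 mm); below, the body tapers from 51 mm square to 42 mm at the foot.
- cell2: As cell1; either may go into any bracket, foot first, sides parallel to the 58 mm opening, until the underside of the band rests on the frame: its origin is then at x -89, y 0, z -44 mm of the bracket.
- bell_top (a point): Centre of the top of the bell's plunger head (a dark metal head 30 mm across on a steel dome bell of 90 mm diameter), 72 mm above the bench when up; z up. The bell is fixed to the bench.
- bell_plunger (a joint): Travel of the bell's plunger in m: 0 up, 0.010 at its stop; a spring pushes it up with about 1 N when up and 5 N at the stop.
- terracotta_pot: Bystander: terracotta pot, 110 mm across, 95 mm high; origin at the centre of its underside. Leave it alone.
- jug: Bystander: green plastic jug, 104 mm across, 158 mm high, with a handle on its +x side reaching 93 mm out; origin at the centre of its underside. Leave it alone.
- widger: Bystander: widger (flat steel blade in a wooden grip), 190 mm long along its x, 16 mm wide, lying on the bench; origin at its underside near mid length. Leave it alone.

How it is judged (in metres and radians):
On the way, in this order (a step that is already met when the one before it is completed fails the run):
1. every bracket hangs home in the groove and both cells sit in brackets (x of bracket1 in the frame of groove between -0.006 and 0.005 m and z of bracket1 in the frame of groove between -0.079 and -0.07 m and y of bracket1 in the frame of groove between -0.19 and 0.19 m and angle between each of bracket1, bracket2, bracket3's own z axis and vertical below 0.09 rad and angle between the x axis of each of bracket1, bracket2, bracket3 and the x axis of board, either way round below 0.12 rad and x of bracket2 in the frame of groove between -0.006 and 0.005 m and z of bracket2 in the frame of groove between -0.079 and -0.07 m and y of bracket2 in the frame of groove between -0.19 and 0.19 m and x of bracket3 in the frame of groove between -0.006 and 0.005 m and z of bracket3 in the frame of groove between -0.079 and -0.07 m and y of bracket3 in the frame of groove between -0.19 and 0.19 m and ((x of cell1 in the frame of bracket1 between -0.096 and -0.082 m and y of cell1 in the frame of bracket1 between -0.007 and 0.007 m and z of cell1 in the frame of bracket1 between -0.049 and -0.038 m) or (x of cell1 in the frame of bracket2 between -0.096 and -0.082 m and y of cell1 in the frame of bracket2 between -0.007 and 0.007 m and z of cell1 in the frame of bracket2 between -0.049 and -0.038 m) or (x of cell1 in the frame of bracket3 between -0.096 and -0.082 m and y of cell1 in the frame of bracket3 between -0.007 and 0.007 m and z of cell1 in the frame of bracket3 between -0.049 and -0.038 m)) and angle between each of cell1, cell2's own z axis and vertical below 0.14 rad and ((x of cell2 in the frame of bracket1 between -0.096 and -0.082 m and y of cell2 in the frame of bracket1 between -0.007 and 0.007 m and z of cell2 in the frame of bracket1 between -0.049 and -0.038 m) or (x of cell2 in the frame of bracket2 between -0.096 and -0.082 m and y of cell2 in the frame of bracket2 between -0.007 and 0.007 m and z of cell2 in the frame of bracket2 between -0.049 and -0.038 m) or (x of cell2 in the frame of bracket3 between -0.096 and -0.082 m and y of cell2 in the frame of bracket3 between -0.007 and 0.007 m and z of cell2 in the frame of bracket3 between -0.049 and -0.038 m))), for 0.3 s.
2. then the bell's plunger is pressed down to its stop (value of joint bell_plunger above 0.0085 m), for 0.05 s.
At the end, for the whole second after the job is handed in: Every bracket is seated in the groove (6 mm in depth, 5 mm in height, level to 0.09, square to 0.12 rad); both cells stand upright (0.14 rad) in bracket frames, rims on them (7 mm sideways, 6 mm in height); all at rest; the bell plunger is up again (2 mm) (all of step 1 and value of joint bell_plunger below 0.002 m and linear speed of each of bracket1, bracket2, bracket3, cell1, cell2 below 0.02 m/s); the robot touches nothing.
It fails at once if the terracotta pot is pushed more than 3 cm or tipped (distance of terracotta_pot from where it was at the start of the episode above 0.03 m or angle between terracotta_pot's own z axis and vertical above 0.5 rad).
It fails at once if the green jug is pushed more than 3 cm or tipped (distance of jug from where it was at the start of the episode above 0.03 m or angle between jug's own z axis and vertical above 0.5 rad).
It fails at once if the widger is pushed more than 3 cm or tipped (distance of widger from where it was at the start of the episode above 0.03 m or angle between widger's own z axis and vertical above 0.5 rad).
Of bracket1, bracket2, bracket3 only 2 to 3 are there at a start; the rules pass over those that are not, and their reading is None.
At some moment in a run one of bracket1, bracket2, bracket3 may be knocked a few centimetres aside while the robot is not near it.
It also fails if it takes over 208 s, if anything falls off the work surface, if the arm or the gripper's body presses on something with over 40 N, if the wrist force passes 120 N, or if a joint passes its speed limit or range.

## Working session

There is one attempt and no reset: what is moved stays moved. The work goes in short steps, Python scripts to look and compute and a shell command to move; the robot and the scene stay as the last step left them, time stands still between calls to the robot, and variables do not carry over. Pictures are saved under pics/ and viewed, at most 14 in all, crops included, and the job is handed in when it is done.

```bash
ls; mkdir -p pics; python3 - <<'E'
from cell import robot
import cv2
print(robot.sense(), robot.grip_point_offset)
for n in("scene","side","wrist"):
    p=robot.camera_params(n); print(n,p)
    cv2.imwrite(f"pics/{n}0.png",robot.read_camera(n))
E
```

```text
pics
{'clock': 0.0, 'joint_positions': array([-0.06821485,  0.41192169, -0.01269589,  1.59707216,  0.00558426,
        1.13431343, -0.0822357 ]), 'qd': array([ 0.00012967,  0.00031053, -0.00101268,  0.00185897,  0.00063952,
       -0.00040065, -0.00014703]), 'tau': array([-1.18789325e-03, -6.00636005e+01,  6.81361444e-01, -2.99419034e+01,
        1.37590774e-02,  1.04116063e-02,  2.51732433e-05]), 'eef_pos': array([ 6.24482950e+02, -3.86374462e-02,  2.30428082e+02]), 'orientation': array([-5.52855119e-04,  7.07112726e-01,  7.07100338e-01, -6.31890309e-04]), 'contact_force': array([ 0.29215477, -0.24698962,  0.04287129]), 'ft_torque': array([0.01403   , 0.01099335, 0.0501767 ]), 'gripper_force': 0.0, 'grip_width': 0.9984942054129283} 18.700000000000003
scene {'camera_matrix': array([[438.08915684,   0.        , 275.48213844],
       [  0.        , 438.08915684, 205.56589944],
       [  0.        ,   0.        ,   1.        ]]), 'k1': -0.13359775584218928, 'R': array([[-0.46619206,  0.88467928,  0.00274686],
       [ 0.76472246,  0.40453668, -0.50154724],
       [-0.44481966, -0.231716
[... 247 characters left out ...]
     ]]), 'k1': -0.03756390464338629, 'R': array([[-0.87437993, -0.48518364,  0.00752125],
       [-0.31352481,  0.55305688, -0.77190044],
       [ 0.37035379, -0.67729235, -0.63569894]]), 't': array([ 510.72915911,  280.63889635, 1330.4086352 ])}
wrist {'camera_matrix': array([[340.94943159,   0.        , 285.54843349],
       [  0.        , 340.94943159, 212.5354469 ],
       [  0.        ,   0.        ,   1.        ]]), 'k1': 0.005515119861083711, 'R': array([[ 9.99996140e-01,  3.89235189e-04, -2.75107353e-03],
       [ 1.16707845e-03, -9.57398529e-01,  2.88767545e-01],
       [-2.52147526e-03, -2.88769641e-01, -9.57395288e-01]]), 't': array([-624.47473284,  -38.24443238,  379.54433718])}
```

View pics/scene0.png

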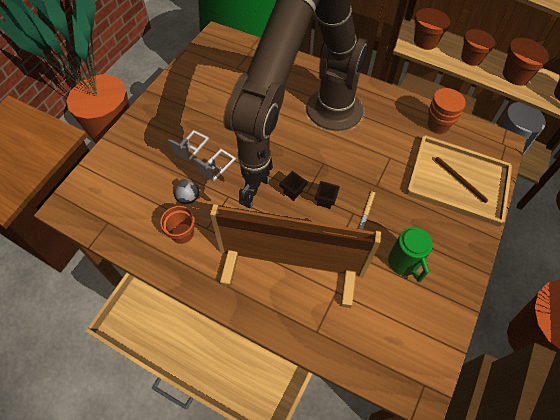

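View pics/side0.png

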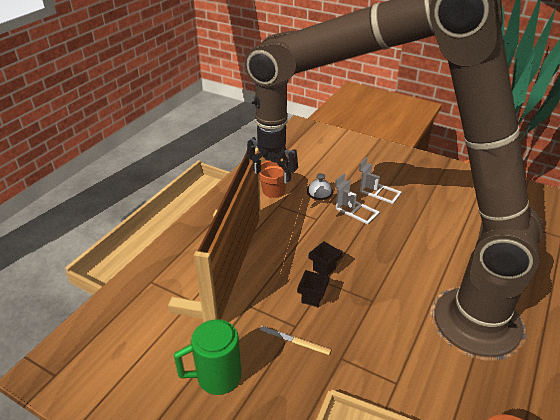

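Scene: two brackets, frames at (196,140) and (222,160), with their plates at lower left. Cells at (292,185) and (327,194), bell at (186,190), board top edge from (214,207) to (379,233), jug (412,255), pot (178,224). I'll write the helpers and get rough positions.

```bash
cat > h.py <<'E'
import numpy as np, cv2
from cell import robot
from scipy.spatial.transform import Rotation as Ro
def rays(P,px):
    K=P["camera_matrix"];k=P["k1"]
    d=(np.atleast_2d(np.float64(px))-K[:2,2])/[K[0,0],K[1,1]]
    u=d.copy()
    for _ in range(30): u=d/(1+k*(u**2).sum(1,keepdims=True))
    return -P["R"].T@P["t"], np.c_[u,np.ones(len(u))]@P["R"]
def onz(P,px,z):
    C,d=rays(P,px); return C+d*((z-C[2])/d[:,2:3])
def onplane(P,px,p0,n):
    C,d=rays(P,px); return C+d*(((p0-C)@n)/(d@n))[:,None]
def tri(obs):
    A=np.zeros((3,3));b=np.zeros(3)
    for P,px in obs:
        C,d=rays(P,px);d=d[0]/np.linalg.norm(d[0]);M=np.eye(3)-np.outer(d,d);A+=M;b+=M@C
    return np.linalg.solve(A,b)
def proj(P,X):
    c=np.atleast_2d(X)@P["R"].T+P["t"];u=c[:,:2]/c[:,2:];u=u*(1+P["k1"]*(u**2).sum(1,keepdims=True))
    return u@P["camera_matrix"][:2,:2].T+P["camera_matrix"][:2,2]
def quat(): 
    q=robot.sense()["orientation"];return Ro.from_quat([q[1],q[2],q[3],q[0]])
def snap(n,f):
    P=robot.camera_params(n);I=robot.read_camera(n);cv2.imwrite(f"pics/{f}.png",I)
    import pickle;pickle.dump(P,open(f"pics/{f}.pkl","wb"));return P,I
def load(f):
    import pickle;return pickle.load(open(f"pics/{f}.pkl","rb")),cv2.imread(f"pics/{f}.png")
E
python3 - <<'E'
from h import *
np.set_printoptions(precision=0,suppress=True)
P=robot.camera_params("scene");S=robot.camera_params("side")
for n,p,z in [("fA",(196,140),6),("fB",(222,160),6),("c",(292,183),70),("c",(327,192),70),("bell",(184,182),72),("bl",(214,207),262),("br",(379,233),262),("jug",(414,240),158),("pot",(178,212),95),("wid",(367,210),5)]:
    print(n,onz(P,p,z))
for n,p,z in [("fA",(380,193),6),("fB",(357,213),6),("bell",(320,178),72)]: print("side",n,onz(S,p,z))
for n in("scene","side"):
    I=cv2.imread(f"pics/{n}0.png")
    I=I[115:215,160:350] if n=="scene" else I[140:310,220:410]
    cv2.imwrite(f"pics/{n}0c.png",cv2.resize(I,None,fx=4 if n=="scene" else 3.5,fy=4 if n=="scene" else 3.5,interpolation=2))
E
```

```text
fA [[ 396. -398.    6.]]
fB [[ 431. -261.    6.]]
c [[439.  29.  70.]]
c [[416. 149.  70.]]
bell [[ 608. -297.   72.]]
bl [[726. -76. 262.]]
br [[587. 360. 262.]]
jug [[501. 463. 158.]]
pot [[ 724. -238.   95.]]
wid [[377. 292.   5.]]
side fA [[ 422. -393.    6.]]
side fB [[ 449. -253.    6.]]
side bell [[ 603. -285.   72.]]
```

View pics/scene0c.png

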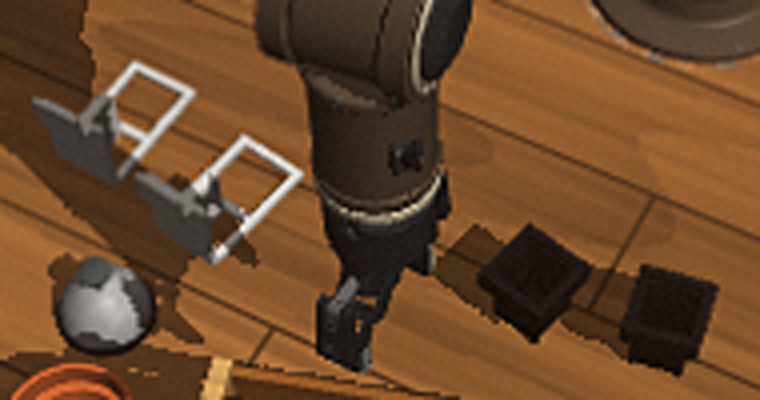

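View pics/side0c.png

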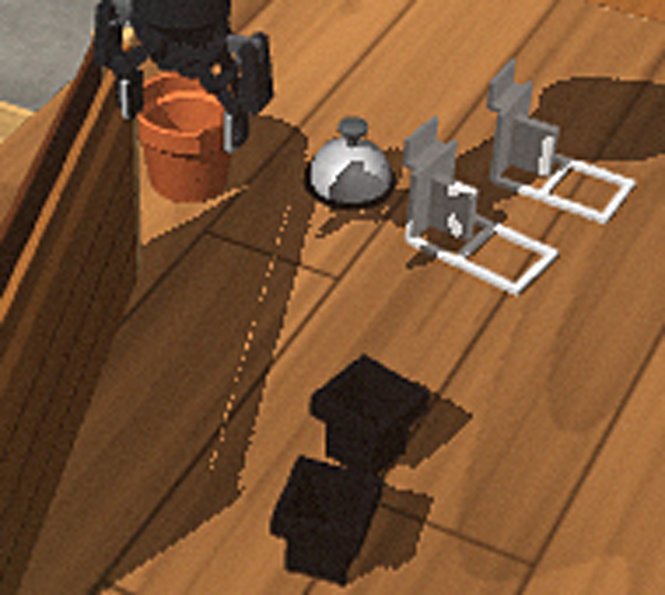

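View pics/wrist0.png

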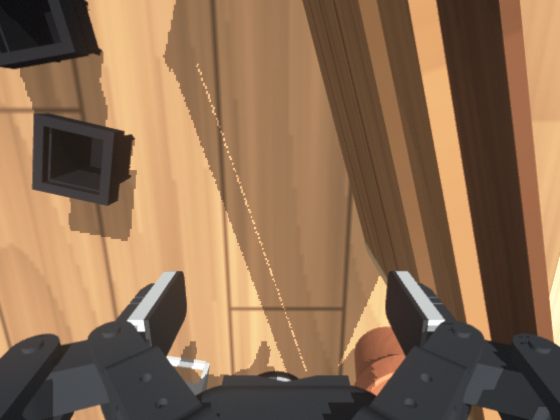

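```bash
cat >> h.py <<'E'
def pose(yaw,fwd,phi=0):
    """tool rotation: closing axis y = horizontal (-sin yaw,cos yaw); fingers point fwd rad forward of straight down along heading yaw"""
    y=np.array([-np.sin(yaw),np.cos(yaw),0]);h=np.array([np.cos(yaw),np.sin(yaw),0])
    z=np.sin(fwd)*h-np.cos(fwd)*np.array([0,0,1.]);return Ro.from_matrix(np.c_[np.cross(y,z),y,z])
def delta(p,R,gp=True):
    """shift(units) and rotvec from measured pose so that the grasp point (gp) or TCP gets to p with rotation R"""
    s=robot.sense();Q=quat();t=np.array(p,float)
    if gp: t=t+R.as_matrix()[:,2]*robot.grip_point_offset
    d=Q.inv().apply(t-s["eef_pos"])/25
    return np.r_[d,(Q.inv()*R).as_rotvec()].round(3)
E
python3 - <<'E'
from h import *
print(delta([410,-310,260],pose(0.1,0),False))
E
```

```text
[-1.2399e+01 -8.5860e+00 -1.1630e+00 -1.0000e-03 -1.0000e-03 -1.6710e+00]
```

```bash
R='[1,-12.4,-8.6,-1.2,0,0,-0.9]'; python3 -m jog '[[[1,-12.4,-8.6,-1.2,0,0,-0.9],[1,-12.4,-8.6,-1.2,0,0,-0.9],[1,-12.4,-8.6,-1.2,0,0,-0.9],[1,-12.4,-8.6,-1.2,0,0,-0.9],[1,-12.4,-8.6,-1.2,0,0,-0.9]]]'; python3 -m jog '[[[1,0,0,0,0,0,-0.77],[1,0,0,0,0,0,-0.77],[1,0,0,0,0,0,-0.77],[1,0,0,0,0,0,-0.77],[1,0,0,0,0,0,-0.77]]]'
python3 - <<'E'
from h import *
s=robot.sense();print(s["eef_pos"],delta([410,-310,260],pose(0.1,0),False))
snap("wrist","w1")
E
```

```text
clock: 0.78
eef_pos: [453.7, -247.3, 255.2]
orientation: [0.0, 0.332, 0.943, -0.0]
contact_force: [1.4, -0.9, 0.4]
grip_width: 0.995
gripper_force: 0.0
clock: 1.4
eef_pos: [454.8, -246.0, 254.9]
orientation: [-0.0, -0.043, 0.999, 0.0]
contact_force: [-0.4, -0.1, 0.4]
grip_width: 1.001
gripper_force: 0.0
[ 454.84323208 -245.95760127  254.92027377] [ 2.009 -2.397 -0.203  0.    -0.    -0.013]
```

View pics/w1.png

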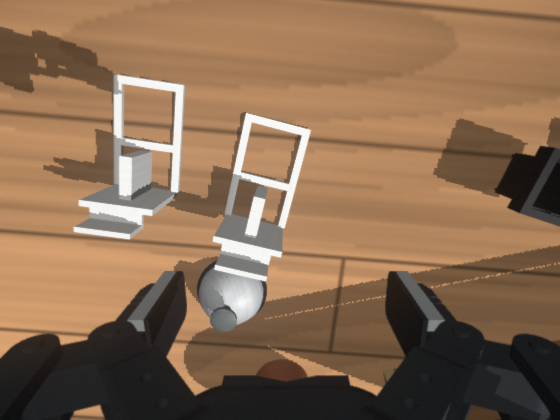

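Wrist: bracket A frame front corners (116,75),(184,85); bracket B (246,113),(310,130); lips at the bottom, towards the board. The bell is just beyond B, at (223,317). Next I measure the openings.

```bash
python3 - <<'E'
from h import *
np.set_printoptions(precision=1,suppress=True)
P,I=load("w1")
hsv=cv2.cvtColor(I,cv2.COLOR_BGR2HSV)
m=((hsv[...,1]<45)&(hsv[...,2]>150)).astype(np.uint8)*255
m[270:]=0
cs,h=cv2.findContours(m,cv2.RETR_CCOMP,cv2.CHAIN_APPROX_NONE)
for c,hh in zip(cs,h[0]):
    if cv2.contourArea(c)<300: continue
    a=cv2.approxPolyDP(c,6,True)[:,0]
    print("hole" if hh[3]>=0 else "outer",cv2.contourArea(c),a.tolist())
    if hh[3]>=0 and len(a)==4:
        w=onz(P,a,4);c0=w.mean(0);print(w[:,:2].tolist(),"ctr",c0,"sides",np.linalg.norm(w-np.roll(w,1,0),axis=1))
# front outer corners on z=6
for n,p in [("A",[(116,75),(184,85)]),("B",[(246,113),(310,130)])]:
    w=onz(P,p,6);d=w[1]-w[0];print(n,w.tolist(),np.linalg.norm(d),"yaw",np.arctan2(-d[0],d[1]))
E
```

```text
outer 833.0 [[213, 237], [221, 253], [265, 264], [281, 254]]
outer 447.5 [[255, 196], [245, 230], [252, 237], [264, 202]]
outer 1331.0 [[173, 195], [152, 210], [79, 200], [90, 217], [140, 226], [130, 234], [74, 231], [130, 238], [143, 215]]
outer 4599.5 [[246, 113], [225, 213], [237, 180], [287, 191], [282, 228], [310, 130]]
hole 2624.0 [[252, 121], [301, 135], [287, 184], [241, 171]]
[[396.84598850640555, -288.8227348531788], [407.2535499378618, -232.94620759683343], [464.5992551632467, -243.7071362185185], [453.9378041114095, -298.26001482329525]] ctr [ 430.7 -265.9    4. ] sides [57.9 56.8 58.3 55.6]
outer 6365.5 [[115, 75], [120, 198], [130, 199], [151, 175], [151, 152], [121, 156], [121, 144], [171, 152], [177, 192], [184, 86]]
hole 2785.5 [[124, 83], [175, 92], [171, 145], [122, 137]]
[[369.4291940094649, -428.65380543376955], [373.770737863335, -373.9784838222157], [431.16270973929613, -378.87158973777235], [427.0800166688409, -433.7294024899543]] ctr [ 400.4 -403.8    4. ] sides [57.9 54.8 57.6 55. ]
A [[362.2010049752816, -435.835655926815, 6.0], [365.83435433402025, -363.6761592551623, 6.0]] 72.25091132621719 yaw -0.050309157621024406
B [[388.8592846421792, -295.7127885811667, 6.0], [400.8329377941395, -223.58384071696074, 6.0]] 73.11602758493375 yaw -0.16450330219467305
```

```bash
python3 - <<'E'
from h import *
y=-0.178;R=pose(y,.7);o=np.array([518.3,-281.7,0]);h=np.array([np.cos(y),np.sin(y),0])
g=o-33*h+[0,0,42]
print(delta(g-110*R.as_matrix()[:,2],R))
E
```

```text
[ 1.137 -0.685  5.724  0.092 -0.696  0.252]
```

```bash
python3 -m jog '[[[1,1.14,-0.69,5.72,0.092,-0.696,0.252],[1,1.14,-0.69,5.72,0.092,-0.696,0.252],[1,1.14,-0.69,5.72,0.092,-0.696,0.252],[1,1.14,-0.69,5.72,0.092,-0.696,0.252],[1,1.14,-0.69,5.72,0.092,-0.696,0.252]]]' 60
python3 - <<'E'
from h import *
y=-0.178;R=pose(y,.7);o=np.array([518.3,-281.7,0]);h=np.array([np.cos(y),np.sin(y),0])
g=o-33*h+[0,0,42]
print(robot.sense()["joint_positions"].round(2),delta(g,R))
P,I=snap("wrist","w2")
E
```

```text
clock: 2.08
eef_pos: [431.2, -264.1, 127.1]
orientation: [0.267, 0.051, 0.962, 0.001]
contact_force: [1.1, 0.6, -0.0]
grip_width: 0.998
gripper_force: 0.0
[ 1.29  0.28 -0.7   2.32 -0.66  0.19  2.74] [-0.281 -0.409  4.792  0.07  -0.162  0.049]
```

View pics/w2.png

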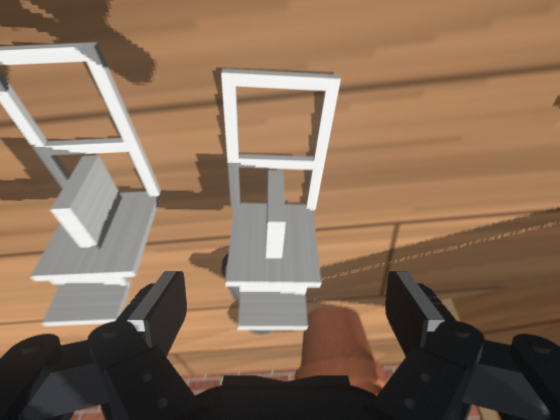

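The joints are close to their limits (q7, q6), so I back out and see how the solver places them.

```bash
cat > j.py <<'E'
from h import *
print("J",robot.sense()["joint_positions"].round(2),"TCP",robot.sense()["eef_pos"].round(0))
E
python3 -m jog '[[[1,-1,0,-4,0,0.5,-0.2],[1,-1,0,-4,0,0.5,-0.2],[1,-1,0,-4,0,0.5,-0.2],[1,-1,0,-4,0,0.5,-0.2],[1,-1,0,-4,0,0.5,-0.2]]]' >/dev/null; python3 j.py
python3 -m jog '[[[1,0,0,0,0,0,0.9],[1,0,0,0,0,0,0.9],[1,0,0,0,0,0,0.9],[1,0,0,0,0,0,0.9],[1,0,0,0,0,0,0.9]]]' >/dev/null; python3 j.py
python3 -m jog '[[[1,0,0,0,0,0,0.9],[1,0,0,0,0,0,0.9],[1,0,0,0,0,0,0.9],[1,0,0,0,0,0,0.9],[1,0,0,0,0,0,0.9]]]' ; python3 j.py
```

```text
J [ 0.69  0.16 -0.24  1.96  0.05  0.98  2.09] TCP [ 405. -263.  228.]
J [ 0.61  0.15 -0.15  1.97  0.03  0.98  1.21] TCP [ 401. -264.  226.]
clock: 4.0
eef_pos: [400.8, -264.3, 225.6]
orientation: [0.023, 0.755, 0.655, 0.007]
contact_force: [-0.0, 0.0, -0.1]
grip_width: 0.998
gripper_force: 0.0
J [ 0.53  0.14 -0.06  1.98  0.02  0.97  0.32] TCP [ 401. -264.  226.]
```

```bash
cat >> h.py <<'E'
def br(o,yaw,fwd,lift=0,gx=-36,gz=42):
    h=np.array([np.cos(yaw),np.sin(yaw),0]);R=pose(yaw,fwd)
    return delta(np.array([o[0],o[1],0])+gx*h+[0,0,gz+lift],R)
E
python3 - <<'E'
from h import *
print(br((518.3,-281.7),-.178,.55,90))
E
python3 -m jog '[[[1,0,0,-1,0,0,-0.85],[1,0,0,-1,0,0,-0.85],[1,0,0,-1,0,0,-0.85],[1,0,0,-1,0,0,-0.85],[1,0,0,-1,0,0,-0.85]]]' >/dev/null; python3 j.py
python3 - <<'E'
from h import *
print(br((518.3,-281.7),-.178,.55,90))
E
```

```text
[ 0.099  3.508  4.537 -0.401 -0.388 -1.493]
J [ 0.6   0.12 -0.13  1.94  0.02  1.03  1.18] TCP [ 400. -264.  251.]
[-2.593  2.359  5.537 -0.187 -0.48  -0.654]
```

```bash
python3 -m jog '[[[1,-2.59,2.36,5.54,-0.187,-0.48,-0.654],[1,-2.59,2.36,5.54,-0.187,-0.48,-0.654],[1,-2.59,2.36,5.54,-0.187,-0.48,-0.654],[1,-2.59,2.36,5.54,-0.187,-0.48,-0.654],[1,-2.59,2.36,5.54,-0.187,-0.48,-0.654]]]' ; python3 j.py
python3 - <<'E'
from h import *
print(br((518.3,-281.7),-.178,.55,90),br((518.3,-281.7),-.178,.55,0))
E
```

```text
clock: 5.25
eef_pos: [486.1, -277.0, 109.6]
orientation: [0.244, 0.108, 0.964, -0.024]
contact_force: [-0.7, -0.5, -0.3]
grip_width: 0.996
gripper_force: 0.0
J [ 1.    0.34 -0.56  2.24  0.26  0.14  1.61] TCP [ 486. -277.  110.]
[-0.341  0.055 -0.109 -0.016 -0.055 -0.041] [ 1.367  0.031  3.06  -0.016 -0.055 -0.041]
```

```bash
python3 -m jog '[[[1,0.6,0.03,1.3,0,-0.03,-0.02],[1,0.6,0.03,1.3,0,-0.03,-0.02],[1,0.6,0.03,1.3,0,-0.03,-0.02]]]' ; python3 j.py
python3 - <<'E'
from h import *
print(br((518.3,-281.7),-.178,.55,45),br((518.3,-281.7),-.178,.45,0))
E
```

```text
clock: 5.62
eef_pos: [481.5, -282.4, 83.1]
orientation: [0.241, 0.109, 0.964, -0.033]
contact_force: [-1.1, -0.5, 0.3]
grip_width: 0.996
gripper_force: 0.0
J [ 1.08  0.42 -0.65  2.26  1.09  0.13  0.81] TCP [ 482. -282.   83.]
[-0.109  0.313  0.598 -0.035 -0.059 -0.037] [ 0.815  0.331  2.186 -0.033  0.041 -0.039]
```

```bash
python3 -m jog '[[[1,-0.5,0,-2.5,0,0.15,0],[1,-0.5,0,-2.5,0,0.15,0],[1,-0.5,0,-2.5,0,0.15,0],[1,-0.5,0,-2.5,0,0.15,0]]]' ; python3 j.py
python3 - <<'E'
from h import *
for f in(.3,.35):print(br((518.3,-281.7),-.178,f,60,-42,32))
E
```

```text
clock: 6.12
eef_pos: [464.1, -278.2, 143.9]
orientation: [0.168, 0.111, 0.979, -0.026]
contact_force: [0.3, -0.7, 0.3]
grip_width: 1.002
gripper_force: 0.0
J [ 1.4   0.43 -1.09  2.12  0.66  0.55  1.25] TCP [ 464. -278.  144.]
[ 0.285  0.318  2.854 -0.029  0.041 -0.042]
[ 0.248  0.32   2.855 -0.03  -0.009 -0.042]
```

```bash
python3 -m jog '[[[1,0.28,0.3,0,-0.02,0.04,-0.04],[1,0.28,0.3,0,-0.02,0.04,-0.04],[1,0.28,0.3,0,-0.02,0.04,-0.04],[1,0.28,0.3,0,-0.02,0.04,-0.04],[1,0.28,0.3,0,-0.02,0.04,-0.04]]]' >/dev/null; python3 j.py;python3 -m jog '[[[1,0,0,0,0,0,0],[1,0,0,0,0,0,0],[1,0,0,0,0,0,0],[1,0,0,0,0,0,0],[1,0,0,0,0,0,0]]]' >/dev/null; python3 j.py
python3 - <<'E'
from h import *
for f in(.3,.35):print(br((518.3,-281.7),-.178,f,20,-42,32))
E
```

```text
J [ 1.41  0.45 -1.12  2.1   0.63  0.61  1.3 ] TCP [ 461. -269.  143.]
J [ 1.41  0.45 -1.12  2.1   0.63  0.61  1.3 ] TCP [ 461. -269.  143.]
[ 4.460e-01 -6.300e-02  4.416e+00 -8.000e-03  2.000e-03  0.000e+00]
[ 4.090e-01 -6.300e-02  4.416e+00 -8.000e-03 -4.800e-02  1.000e-03]
```

```bash
python3 -m jog '[[[1,0.35,-0.06,4.2,0,-0.04,0],[1,0.35,-0.06,4.2,0,-0.04,0],[1,0.35,-0.06,4.2,0,-0.04,0],[1,0.35,-0.06,4.2,0,-0.04,0]]]' ; python3 j.py
python3 - <<'E'
from h import *
for f in(.35,.4):print(br((518.3,-281.7),-.178,f,0,-42,32))
snap("wrist","w3")
E
```

```text
clock: 7.88
eef_pos: [484.1, -274.7, 41.4]
orientation: [0.17, 0.087, 0.981, -0.019]
contact_force: [-0.4, -0.4, 0.4]
grip_width: 1.002
gripper_force: 0.0
J [ 1.11  0.56 -0.77  2.16  0.97  0.35  1.  ] TCP [ 484. -275.   41.]
[ 0.389 -0.027  1.006 -0.008 -0.006  0.002]
[ 0.352 -0.027  1.005 -0.008 -0.056  0.002]
```

View pics/w3.png

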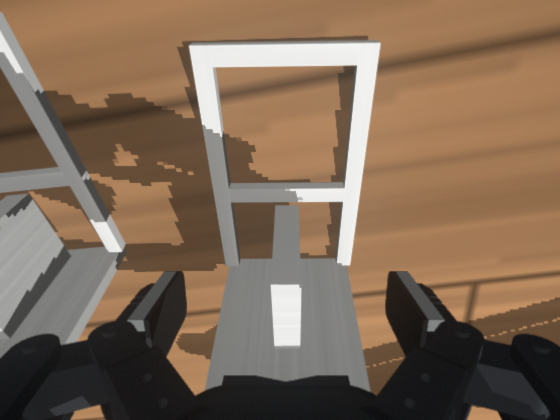

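The web is centred between the fingers. Descend and grip.

```bash
python3 -m jog '[[[1,0.37,-0.03,1,-0.008,-0.02,0],[1,0.37,-0.03,1,-0.008,-0.02,0],[1,0.37,-0.03,1,-0.008,-0.02,0]]]'
python3 -m jog '[[[0,0,0,0,0,0,0],[0,0,0,0,0,0,0],[0,0,0,0,0,0,0],[0,0,0,0,0,0,0],[0,0,0,0,0,0,0]]]' 100; python3 j.py
python3 - <<'E'
from h import *
print(br((518.3,-281.7),-.178,.37,0,-42,32))
R=quat().as_matrix();s=robot.sense()
print("fwd",np.arcsin(np.hypot(*R[:2,2])), "yaw",np.arctan2(-R[0,1],R[1,1]),"roll",R[2,1],"grasp",s["eef_pos"]-R[:,2]*robot.grip_point_offset,s["gripper_force"],s["grip_width"])
E
```

```text
clock: 8.3
eef_pos: [483.5, -276.5, 15.0]
orientation: [0.18, 0.087, 0.98, -0.017]
contact_force: [0.1, -0.8, -0.0]
grip_width: 1.001
gripper_force: 0.0
clock: 8.93
eef_pos: [482.7, -275.9, 13.6]
orientation: [0.18, 0.087, 0.98, -0.016]
contact_force: [-2.5, 1.0, 4.9]
grip_width: 0.123
gripper_force: 97.6
J [ 1.02  0.58 -0.63  2.19  1.11  0.24  0.86] TCP [ 483. -276.   14.]
[-0.043  0.025 -0.024 -0.    -0.007  0.001]
fwd 0.3627414194016645 yaw -0.17678698129581366 roll -0.0005972312428377952 grasp [ 476.19539411 -274.76096965   31.11115967] 97.56664752960205 0.12333238234528213
```

```bash
cat >> h.py <<'E'
def wz(v):  # world vector (mm) in tool units
    return (quat().inv().apply(np.array(v,float))/25).round(2)
E
python3 -m jog '[[[0,-0.7,0,-1.9,0,0,0],[0,-2.1,0,-5.6,0,0,0],[0,-4.2,0,-11.2,0,0,0],[0,-4.2,0,-11.2,0,0,0],[0,-4.2,0,-11.2,0,0,0]]]'; python3 j.py
python3 - <<'E'
from h import *
print(delta((573,116,346),pose(.31,.4),False))
E
```

```text
clock: 9.55
eef_pos: [480.9, -275.4, 313.8]
orientation: [0.179, 0.087, 0.98, -0.016]
contact_force: [1.1, -2.0, -2.4]
grip_width: 0.124
gripper_force: 97.8
J [ 1.74  0.31 -1.45  1.88  0.32  0.88  1.59] TCP [ 481. -275.  314.]
[-1.272 16.062 -0.889 -0.181 -0.038 -0.452]
```

```bash
python3 -m jog '[[[0,-1.27,16,-0.9,-0.18,-0.04,-0.45],[0,-1.27,16,-0.9,-0.18,-0.04,-0.45],[0,-1.27,16,-0.9,-0.18,-0.04,-0.45],[0,-1.27,16,-0.9,-0.18,-0.04,-0.45],[0,-1.27,16,-0.9,-0.18,-0.04,-0.45]]]'; python3 j.py
python3 - <<'E'
from h import *
print(delta((573,116,346),pose(.31,.4),False))
E
```

```text
clock: 10.18
eef_pos: [552.6, 28.1, 337.2]
orientation: [0.197, -0.15, 0.968, 0.029]
contact_force: [1.5, -0.8, -1.6]
grip_width: 0.128
gripper_force: 97.9
J [ 1.19  0.14 -1.35  1.88  0.1   0.83  1.7 ] TCP [553.  28. 337.]
[-1.832e+00  3.104e+00  3.890e-01 -4.000e-03  2.000e-03 -3.000e-03]
```

```bash
python3 -m jog '[[[0,-1.83,3.1,0.39,0,0,0],[0,-1.83,3.1,0.39,0,0,0],[0,-1.83,3.1,0.39,0,0,0],[0,-1.83,3.1,0.39,0,0,0]]]'; python3 j.py
python3 - <<'E'
from h import *
snap("wrist","w4")
E
```

```text
clock: 10.68
eef_pos: [572.6, 114.3, 345.5]
orientation: [0.197, -0.151, 0.968, 0.03]
contact_force: [-0.4, -1.2, -1.3]
grip_width: 0.127
gripper_force: 97.8
J [ 0.86  0.2  -1.26  1.82  0.27  0.87  1.39] TCP [573. 114. 346.]
```

View pics/w4.png

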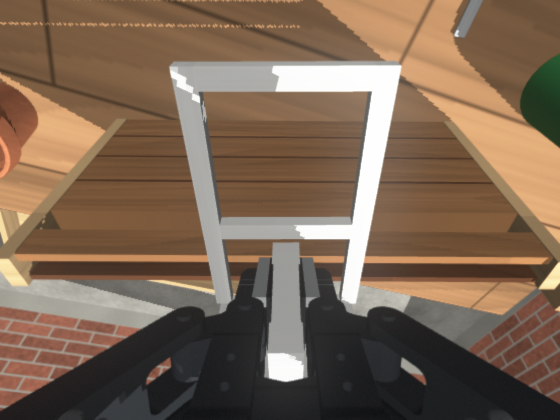

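Clear view of the board: its foot line on the bench runs (122,120) to (447,122). The slot lies at about rows 184–231, the top slat at 231–258. Next, the edge rows.

```bash
python3 - <<'E'
from h import *
np.set_printoptions(precision=1,suppress=True)
P,I=load("w4");g=cv2.cvtColor(I,cv2.COLOR_BGR2GRAY).astype(float)
def edges(x0,x1):
    p=g[:,x0:x1].mean(1);d=np.diff(p);return [(i+.5,round(d[i])) for i in range(105,290) if abs(d[i])>9 and abs(d[i])==abs(d[max(0,i-2):i+3]).max()]
for x in (130,160,415,440): print(x,edges(x-3,x+4))
b=onz(P,[(124,121),(446,122)],0);print(b);d=b[1]-b[0];print(np.linalg.norm(d),"yaw",np.arctan2(-d[0],d[1]))
E
```

```text
130 [(108.5, 14), (136.5, 20), (156.5, 21), (179.5, -16), (181.5, 16), (254.5, 41), (261.5, -43), (275.5, 18), (279.5, 11)]
160 [(113.5, -10), (116.5, 14), (119.5, -12), (136.5, 20), (156.5, 18), (181.5, 22), (254.5, 51), (261.5, -51), (275.5, 22), (279.5, 83), (282.5, -54)]
415 [(121.5, -10), (138.5, 20), (158.5, 15), (181.5, -19), (256.5, 36), (262.5, -58), (276.5, 23), (281.5, 38)]
440 [(106.5, -12), (110.5, -19), (121.5, -15), (138.5, 15), (157.5, -14), (181.5, -23), (231.5, -12), (256.5, 46), (262.5, -51), (276.5, 18), (281.5, 37)]
[[720.4 -76.    0. ]
 [585.1 352.1   0. ]]
449.0436625253803 yaw 0.30598346133529386
```

```bash
python3 - <<'E'
from h import *
np.set_printoptions(precision=1,suppress=True)
P,I=load("w4");yaw=.306;n=np.array([np.cos(yaw),np.sin(yaw),0]);p0=np.array([652.8,138,0])
for x,ys in ((160,(119.5,136.5,156.5,181.5,184,231,254.5)),(430,(121.5,138.5,158,181.5,184,231.5,256.5))):
    print(onplane(P,[(x,y) for y in ys],p0,n)[:,2])
# top edge z=256: front plane from it
t=onz(P,[(60,255),(160,254.5),(415,256.5),(500,257)],256);print(t@n-p0@n); d=t[-1]-t[0];print(np.arctan2(-d[0],d[1]))
t=onz(P,[(100,232),(160,231),(440,231.5),(480,232)],226);print(t@n-p0@n)
C=onz(P,[(14,258),(550,259),(120,121),(448,122)],0);print(C)
cv2.imwrite("pics/w4c.png",cv2.resize(I[100:300,380:560],None,fx=4,fy=3,interpolation=2))
E
```

```text
[ -5.5  45.7  96.1 147.9 152.5 225.1 253.6]
[ -1.6  48.9  97.7 146.4 151.  224.7 254.9]
[-1.7 -2.6 -1.1 -0.9]
0.3037938207931425
[ 0.6 -0.8 -1.2 -0.8]
[[1075.8 -271.8    0. ]
 [ 765.3  705.1    0. ]
 [ 722.1  -81.4    0. ]
 [ 584.3  354.8    0. ]]
```

View pics/w4c.png

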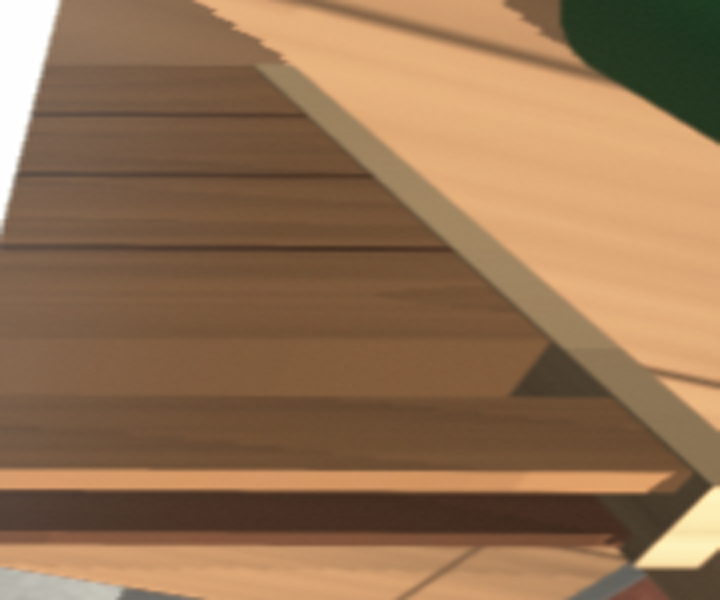

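```bash
cat >> h.py <<'E'
G=np.array([652.,137.5,200.]);BY=.305
def hang(Sx,Sz,tilt,y,g):
    gx,gz,f0=g;c,s=np.cos(tilt),np.sin(tilt);x,z=gx,gz-75
    h=np.array([np.cos(BY),np.sin(BY),0]);v=np.array([-np.sin(BY),np.cos(BY),0])
    p=G+(Sx+x*c+z*s)*h+y*v+np.array([0,0,Sz-x*s+z*c])
    return delta(p,pose(BY,f0-tilt))
def where(g):
    """S in groove frame and tilt from the measured tool pose"""
    gx,gz,f0=g;R=quat().as_matrix();s=robot.sense();gp=s["eef_pos"]-R[:,2]*robot.grip_point_offset
    h=np.array([np.cos(BY),np.sin(BY),0]);v=np.array([-np.sin(BY),np.cos(BY),0])
    tilt=f0-np.arcsin(R[:,2]@h);c,n=np.cos(tilt),np.sin(tilt);x,z=gx,gz-75;d=gp-G
    return "S",np.round([d@h-(x*c+z*n),d@v,d[2]-(-x*n+z*c)],1),"tilt",round(tilt,3),"yaw",round(np.arctan2(-R[0,1],R[1,1])-BY,3),"F",s["contact_force"].round(1)
E
python3 - <<'E'
from h import *
g=(-42.6,31.1,.363);print(where(g),hang(-60,0,.7,60,g))
E
```

```text
('S', array([-49.2,   0.7, 208.2]), 'tilt', np.float64(-0.038), 'yaw', np.float64(0.001), 'F', array([ 0.9, -0.4, -2.3])) [ 4.273e+00  2.385e+00  5.539e+00 -2.000e-03  7.380e-01  1.000e-03]
```

```bash
python3 -m jog '[[[0,1.2,0.5,0.4,0,0.184,0],[0,2.2,1,1.8,0,0.369,0],[0,3.2,1.7,3.5,0,0.553,0],[0,4.27,2.38,5.54,0,0.738,0],[0,4.27,2.38,5.54,0,0.738,0]]]'; python3 j.py
python3 - <<'E'
from h import *
g=(-42.6,31.1,.363);print(where(g),hang(-60,0,.7,60,g),hang(-24,2,.7,60,g))
E
```

```text
clock: 11.35
eef_pos: [510.3, 156.5, 164.5]
orientation: [-0.176, -0.151, 0.972, -0.024]
contact_force: [-0.3, -1.2, -1.7]
grip_width: 0.122
gripper_force: 97.7
J [ 0.23  0.75 -0.97  1.56  0.46  1.49  1.06] TCP [510. 156. 165.]
('S', array([-61.9,  60.5, -13.1]), 'tilt', np.float64(0.721), 'yaw', np.float64(0.002), 'F', array([-0.3, -1.2, -1.7])) [ 0.074 -0.023 -0.471  0.005 -0.021  0.004] [-1.247 -0.025 -1.051  0.005 -0.021  0.004]
```

```bash
python3 -m jog '[[[0,0.05,0,-0.45,0,-0.02,0],[0,0.05,0,-0.45,0,-0.02,0],[0,-0.6,0,-0.75,0,-0.02,0],[0,-1.2,0,-1.03,0,-0.02,0],[0,-1.2,0,-1.03,0,-0.02,0]]]'; python3 j.py
python3 - <<'E'
from h import *
g=(-42.6,31.1,.363);print(where(g),hang(-22,3,.7,60,g),hang(-12,13,.7,60,g))
snap("wrist","w5");snap("side","s5")
I=cv2.imread("pics/w5.png");J=cv2.imread("pics/s5.png")[130:330,180:400]
cv2.imwrite("pics/m5.png",np.hstack([cv2.resize(I,(440,330)),cv2.resize(J,(360,330),interpolation=2)]))
E
```

```text
clock: 11.98
eef_pos: [540.9, 165.0, 194.0]
orientation: [-0.161, -0.152, 0.975, -0.029]
contact_force: [-30.4, -8.7, -10.3]
grip_width: 0.126
gripper_force: 99.9
J [ 0.2   0.74 -0.96  1.47  0.47  1.55  1.08] TCP [541. 165. 194.]
('S', array([-30.9,  59.7,  18.3]), 'tilt', np.float64(0.692), 'yaw', np.float64(0.005), 'F', array([-30.4,  -8.7, -10.3])) [-0.518  0.02   0.446 -0.009  0.008  0.003] [-0.768  0.015 -0.062 -0.009  0.008  0.003]
```

View pics/m5.png

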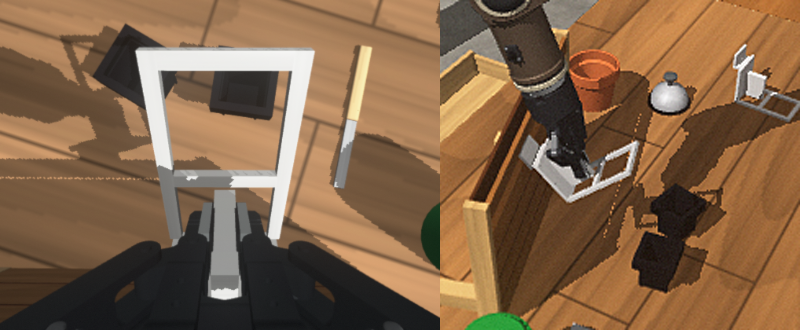

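```bash
python3 -m jog '[[[0,0.8,0,0.2,0,0,0],[0,0.8,0,0.5,0,0,0],[0,0.8,0,0.5,0,0,0],[0,0.8,0,0.5,0,0,0]]]'
python3 - <<'E'
from h import *
g=(-42.6,31.1,.363);print(where(g),hang(-28,2,.7,60,g))
P,I=snap("wrist","w6")
# frame front outer corners in tool frame: expected vs w4
hsv=cv2.cvtColor(I,cv2.COLOR_BGR2HSV)
for f in("w4","w6"):
    J=cv2.cvtColor(load(f)[1],cv2.COLOR_BGR2HSV);m=((J[...,1]<45)&(J[...,2]>130)).astype(np.uint8)*255;m[:50]=0;m[:,420:]=0;m[:,:150]=0
    cs,_=cv2.findContours(m,cv2.RETR_CCOMP,cv2.CHAIN_APPROX_NONE)
    for c in cs:
        if cv2.contourArea(c)>3000:
            print(f,cv2.contourArea(c),cv2.approxPolyDP(c,5,True)[:,0].tolist())
E
```

```text
clock: 12.58
eef_pos: [527.6, 161.8, 186.9]
orientation: [-0.154, -0.151, 0.976, -0.025]
contact_force: [0.0, 0.7, -1.4]
grip_width: 0.121
gripper_force: 102.4
('S', array([-44.9,  60.6,  12.3]), 'tilt', np.float64(0.675), 'yaw', np.float64(0.001), 'F', array([ 0. ,  0.7, -1.4])) [-0.727 -0.021  0.13  -0.003  0.025  0.001]
w4 4155.0 [[298, 242], [273, 243], [265, 376], [282, 381], [306, 376]]
w4 38277.0 [[173, 62], [170, 74], [215, 290], [198, 290], [215, 296], [219, 312], [230, 300], [222, 238], [348, 239], [341, 294], [346, 309], [366, 316], [378, 305], [403, 311], [411, 296], [359, 284], [401, 66]]
w4 19494.0 [[371, 92], [351, 222], [222, 217], [218, 223], [199, 91]]
w6 4176.0 [[273, 242], [265, 376], [287, 381], [306, 376], [298, 242]]
w6 15091.0 [[172, 64], [199, 210], [210, 213], [220, 208], [204, 90], [371, 91], [351, 222], [222, 217], [220, 223], [291, 225], [291, 238], [348, 238], [341, 301], [352, 312], [398, 64]]
```

```bash
python3 -m jog '[[[0,-0.1,0,0.3,0,0.025,0],[0,-0.1,0,0.36,0,0.025,0],[0,-0.73,0,0.13,0,0.025,0],[0,-0.73,0,0.13,0,0.025,0],[0,-0.73,0,0.13,0,0.025,0]]]'
python3 - <<'E'
from h import *
g=(-42.6,31.1,.363);print(where(g),hang(-22,3,.7,60,g),hang(-17,8,.7,60,g),hang(-12,13,.7,60,g))
E
```

```text
clock: 13.25
eef_pos: [541.7, 167.1, 176.5]
orientation: [-0.168, -0.151, 0.974, -0.027]
contact_force: [0.2, 0.5, -1.5]
grip_width: 0.125
gripper_force: 102.5
('S', array([-29.2,  61.4,   0. ]), 'tilt', np.float64(0.704), 'yaw', np.float64(0.003), 'F', array([ 0.2,  0.5, -1.5])) [-0.238 -0.057 -0.2   -0.002 -0.004  0.002] [-0.359 -0.058 -0.455 -0.002 -0.004  0.002] [-0.481 -0.058 -0.71  -0.002 -0.004  0.002]
```

```bash
python3 -m jog '[[[0,-0.24,-0.05,-0.2,0,0,0],[0,-0.24,-0.05,-0.2,0,0,0],[0,-0.36,-0.05,-0.45,0,0,0],[0,-0.36,-0.05,-0.45,0,0,0],[0,-0.36,-0.05,-0.45,0,0,0]]]'
python3 - <<'E'
from h import *
g=(-42.6,31.1,.363);print(where(g),hang(-12,13,.7,60,g))
E
```

```text
clock: 13.88
eef_pos: [554.3, 169.6, 184.5]
orientation: [-0.167, -0.151, 0.974, -0.027]
contact_force: [-0.0, 0.3, -2.4]
grip_width: 0.124
gripper_force: 102.5
('S', array([-16.5,  60. ,   8.1]), 'tilt', np.float64(0.703), 'yaw', np.float64(0.003), 'F', array([-0. ,  0.3, -2.4])) [-0.109  0.001 -0.238 -0.002 -0.003  0.002]
```

```bash
python3 -m jog '[[[0,-0.11,0,-0.24,0,0,0],[0,-0.11,0,-0.24,0,0,0],[0,-0.11,0,-0.24,0,0,0]]]'
python3 - <<'E'
from h import *
g=(-42.6,31.1,.363);print(where(g))
for w in((-10,11.5,.58),(-8,10,.454),(-6,8,.32),(-4,6,.19),(-2.5,3,.09),(-1,0,0)):print(hang(*w,60,g))
E
```

```text
clock: 14.25
eef_pos: [558.7, 171.0, 189.2]
orientation: [-0.167, -0.151, 0.974, -0.027]
contact_force: [-0.8, 0.4, -1.9]
grip_width: 0.12
gripper_force: 102.5
('S', array([-11.9,  60. ,  12.8]), 'tilt', np.float64(0.703), 'yaw', np.float64(0.003), 'F', array([-0.8,  0.4, -1.9]))
[-0.323  0.001  0.283 -0.002 -0.123  0.002]
[-0.691  0.001  0.545 -0.002 -0.249  0.002]
[-1.113e+00  1.000e-03  8.020e-01 -2.000e-03 -3.830e-01  2.000e-03]
[-1.548  0.     1.009 -0.002 -0.513  0.002]
[-1.914  0.     1.195 -0.002 -0.613  0.003]
[-2.260e+00 -0.000e+00  1.347e+00 -1.000e-03 -7.030e-01  3.000e-03]
```

```bash
python3 -m jog '[[[0,-0.32,0,0.28,0,-0.123,0],[0,-0.69,0,0.545,0,-0.249,0],[0,-1.11,0,0.80,0,-0.383,0],[0,-1.55,0,1.01,0,-0.513,0],[0,-1.55,0,1.01,0,-0.513,0]]]'
python3 - <<'E'
from h import *
g=(-42.6,31.1,.363);print(where(g))
for w in((-4,6,.19),(-2.5,3,.09),(-1,0,0)):print(hang(*w,60,g))
E
```

```text
clock: 14.88
eef_pos: [584.2, 178.4, 152.4]
orientation: [0.085, -0.153, 0.985, 0.012]
contact_force: [0.1, 0.6, -0.5]
grip_width: 0.12
gripper_force: 102.5
('S', array([-5.4, 59.4,  5.8]), 'tilt', np.float64(0.191), 'yaw', np.float64(0.003), 'F', array([ 0.1,  0.6, -0.5]))
[-0.058  0.024  0.005 -0.003 -0.001  0.004]
[-0.287  0.024  0.346 -0.002 -0.101  0.004]
[-0.513  0.024  0.648 -0.002 -0.191  0.004]
```

```bash
python3 -m jog '[[[0,-0.18,0.02,0.17,0,-0.05,0],[0,-0.29,0.02,0.35,0,-0.101,0],[0,-0.51,0.02,0.65,0,-0.191,0],[0,-0.51,0.02,0.65,0,-0.191,0],[0,-0.51,0.02,0.65,0,-0.191,0]]]'
python3 - <<'E'
from h import *
g=(-42.6,31.1,.363);print(where(g),hang(0,0,0,60,g))
E
```

```text
clock: 15.5
eef_pos: [599.1, 183.9, 138.1]
orientation: [0.177, -0.15, 0.972, 0.026]
contact_force: [-8.5, -2.7, 2.7]
grip_width: 0.123
gripper_force: 103.6
('S', array([-0.4, 60.2, -0.6]), 'tilt', np.float64(0.004), 'yaw', np.float64(0.001), 'F', array([-8.5, -2.7,  2.7])) [-0.03  -0.005 -0.009 -0.002 -0.004  0.002]
```

Bracket home with light contact. Release, back out and check.

```bash
python3 -m jog '[[[0.6,0,0,0,0,0,0],[1,0,0,0,0,0,0],[1,0,0,0,0,0,0],[1,0,0,0,0,0,0]]]' 60
python3 -m jog '[[[1,0,0,-2,0,0,0],[1,0,0,-4,0,0,0],[1,0,0,-6,0,0,0],[1,0,0,-6,0,0,0],[1,0,0,-6,0,0,0]]]'; python3 j.py
python3 - <<'E'
from h import *
snap("wrist","w7");snap("side","s7")
I=cv2.imread("pics/w7.png");J=cv2.imread("pics/s7.png")[120:320,160:400]
cv2.imwrite("pics/m7.png",np.hstack([cv2.resize(I,(400,300)),cv2.resize(J,(400,300),interpolation=2)]))
E
```

```text
clock: 16.0
eef_pos: [600.2, 184.5, 138.8]
orientation: [0.179, -0.151, 0.972, 0.027]
contact_force: [0.5, 0.1, 0.6]
grip_width: 0.959
gripper_force: 0.0
clock: 16.62
eef_pos: [549.1, 167.6, 278.5]
orientation: [0.179, -0.15, 0.972, 0.026]
contact_force: [0.8, 0.2, -0.4]
grip_width: 0.996
gripper_force: 0.0
J [ 0.66  0.28 -1.23  1.91  0.47  0.82  1.09] TCP [549. 168. 278.]
```

View pics/m7.png

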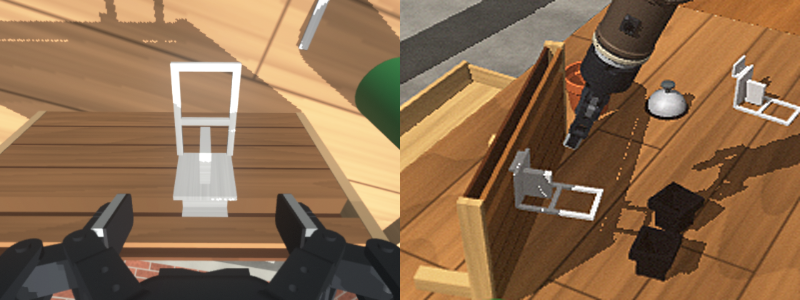

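Bracket B hangs flush and level (wrist view 205,175; side view 535,185). Now over to bracket A, to remeasure it.

```bash
python3 - <<'E'
from h import *
print(delta((450,-340,280),pose(-.08,.15),False))
E
```

```text
[  9.246 -18.179  -3.582   0.097   0.21    0.376]
```

```bash
python3 -m jog '[[[1,9.25,-18.2,-3.6,0.097,0.21,0.376],[1,9.25,-18.2,-3.6,0.097,0.21,0.376],[1,9.25,-18.2,-3.6,0.097,0.21,0.376],[1,9.25,-18.2,-3.6,0.097,0.21,0.376],[1,9.25,-18.2,-3.6,0.097,0.21,0.376]]]'; python3 j.py; python3 - <<'E'
from h import *
print(delta((450,-340,280),pose(-.08,.15),False))
E
```

```text
clock: 17.35
eef_pos: [488.9, -139.6, 279.4]
orientation: [0.075, 0.039, 0.996, -0.002]
contact_force: [1.1, -0.1, -0.7]
grip_width: 0.999
gripper_force: 0.0
J [ 1.2   0.24 -1.14  1.87  0.25  1.03  1.46] TCP [ 489. -140.  279.]
[ 9.030e-01 -8.111e+00 -1.750e-01  2.000e-03  0.000e+00  1.000e-03]
```

```bash
python3 -m jog '[[[1,0.9,-8.1,-0.18,0,0,0],[1,0.9,-8.1,-0.18,0,0,0],[1,0.9,-8.1,-0.18,0,0,0],[1,0.9,-8.1,-0.18,0,0,0],[1,0.9,-8.1,-0.18,0,0,0]]]'; python3 j.py; cat > mb.py <<'E'
from h import *
import sys
P,I=snap("wrist",sys.argv[1])
hsv=cv2.cvtColor(I,cv2.COLOR_BGR2HSV);m=((hsv[...,1]<45)&(hsv[...,2]>150)).astype(np.uint8)*255;m[290:]=0
cs,h=cv2.findContours(m,cv2.RETR_CCOMP,cv2.CHAIN_APPROX_NONE)
for c,hh in zip(cs,h[0]):
    if cv2.contourArea(c)<1000: continue
    a=cv2.approxPolyDP(c,6,True)[:,0];print(hh[3]>=0,cv2.contourArea(c),a.tolist())
    if hh[3]>=0 and len(a)==4:
        w=onz(P,a,4);w=w[np.argsort(w[:,0])];f=w[:2][np.argsort(w[:2,1])];r=w[2:][np.argsort(w[2:,1])]
        d=(r-f).sum(0);yaw=np.arctan2(d[1],d[0]);c0=w.mean(0)
        print("ctr",c0.round(1),"sides",np.linalg.norm(r-f,axis=1).round(1),"yaw",round(yaw,3),"origin",(c0+89*np.array([np.cos(yaw),np.sin(yaw),0])).round(1))
E
python3 mb.py w8
```

```text
clock: 17.98
eef_pos: [450.2, -338.3, 279.9]
orientation: [0.075, 0.041, 0.996, -0.001]
contact_force: [0.4, 0.2, 0.3]
grip_width: 1.0
gripper_force: 0.0
J [ 1.44  0.37 -1.06  1.74  0.3   1.09  1.8 ] TCP [ 450. -338.  280.]
False 1103.5 [[328, 232], [310, 251], [338, 276], [349, 245]]
False 5860.5 [[187, 64], [202, 169], [203, 132], [251, 131], [259, 170], [254, 191], [188, 192], [200, 206], [246, 207], [243, 217], [194, 222], [243, 221], [261, 168], [255, 63]]
True 2735.5 [[247, 71], [251, 123], [204, 126], [196, 73]]
ctr [ 400.6 -403.2    4. ] sides [57.6 56.2] yaw -0.038 origin [ 489.6 -406.7    4. ]
```

```bash
python3 - <<'E'
from h import *
P,I=load("w8");w=onz(P,[(187,64),(255,63)],6);d=w[1]-w[0];print(w.round(1),np.arctan2(-d[0],d[1]))
print(br((489.4,-408.5),-.055,.4,60,-42,32))
E
```

```text
[[ 361.2 -437.7    6. ]
 [ 366.1 -364.2    6. ]] -0.06652916942777841
[ 8.660e-01 -2.801e+00  8.180e+00 -4.000e-03 -2.490e-01 -2.300e-02]
```

```bash
python3 -m jog '[[[1,0.87,-2.8,5,0,-0.25,-0.015],[1,0.87,-2.8,8.18,0,-0.25,-0.015],[1,0.87,-2.8,8.18,0,-0.25,-0.015],[1,0.87,-2.8,8.18,0,-0.25,-0.015],[1,0.87,-2.8,8.18,0,-0.25,-0.015]]]' 60; python3 j.py; python3 - <<'E'
from h import *
print(br((489.4,-408.5),-.06,.4,0,-42,32))
P,I=snap("wrist","w9")
hsv=cv2.cvtColor(I,cv2.COLOR_BGR2HSV)
for r in range(200,370,20): 
    m=(hsv[r,:,1]<45)&(hsv[r,:,2]>100);x=np.flatnonzero(np.diff(m.astype(int)));print(r,x.tolist(),[int(hsv[r,(a+b)//2,2]) for a,b in zip(x,x[1:])])
E
```

```text
clock: 18.65
eef_pos: [454.3, -405.3, 73.7]
orientation: [0.198, 0.031, 0.98, -0.006]
contact_force: [-0.5, 0.1, 0.7]
grip_width: 0.997
gripper_force: 0.0
J [ 1.44  0.62 -0.85  2.    0.5   0.42  1.86] TCP [ 454. -405.   74.]
[ 8.940e-01 -4.300e-02  2.179e+00 -0.000e+00 -1.000e-03 -3.000e-03]
200 [224, 237, 271, 294, 328, 342] [143, 93, 136, 167, 239]
220 [227, 239, 241, 339] [143, 97, 138]
240 [229, 338] [238]
260 [225, 341] [243]
280 [221, 345] [240]
300 [218, 348] [135]
320 [127, 142, 214, 352, 382, 386, 428, 443, 455, 461] [124, 47, 134, 38, 103, 24, 124, 27, 155]
340 [236, 330, 379, 396] [145, 184, 111]
360 [234, 332, 391, 401] [132, 100, 109]
```

```bash
python3 -m jog '[[[1,0.89,-0.07,2.18,0,0,0],[1,0.89,-0.07,2.18,0,0,0],[1,0.89,-0.07,2.18,0,0,0],[1,0.89,-0.07,2.18,0,0,0]]]'
python3 -m jog '[[[0,0,0,0,0,0,0],[0,0,0,0,0,0,0],[0,0,0,0,0,0,0],[0,0,0,0,0,0,0],[0,0,0,0,0,0,0]]]' 100; python3 j.py
python3 - <<'E'
from h import *
R=quat().as_matrix();s=robot.sense();gp=s["eef_pos"]-R[:,2]*robot.grip_point_offset
print("fwd",np.arcsin(np.hypot(*R[:2,2])), "yaw",np.arctan2(-R[0,1],R[1,1]),"roll",R[2,1],"grasp",gp, "gx", (gp[:2]-[489.4,-408.5])@[np.cos(.06),-np.sin(.06)])
print(wz([0,0,300]))
E
```

```text
clock: 19.2
eef_pos: [456.2, -411.3, 19.8]
orientation: [0.201, 0.031, 0.979, -0.01]
contact_force: [0.7, -0.1, 1.2]
grip_width: 1.002
gripper_force: 0.0
clock: 19.82
eef_pos: [454.9, -410.4, 17.2]
orientation: [0.199, 0.032, 0.979, -0.008]
contact_force: [-1.0, 1.4, 5.3]
grip_width: 0.128
gripper_force: 97.5
J [ 1.35  0.69 -0.72  2.02  0.58  0.3   1.8 ] TCP [ 455. -410.   17.]
fwd 0.40139209559115885 yaw -0.06559464931316396 roll -0.0033774547531914712 grasp [ 447.61756368 -409.90449311   34.37000953] gx -41.62303145918942
[ -4.69  -0.04 -11.05]
```

```bash
python3 -m jog '[[[0,-0.8,0,-1.9,0,0,0],[0,-2.4,0,-5.6,0,0,0],[0,-4.7,0,-11,0,0,0],[0,-4.7,0,-11,0,0,0],[0,-4.7,0,-11,0,0,0]]]' >/dev/null; python3 j.py; python3 - <<'E'
from h import *
print(hang(-60,120,.2,-80,(-41.6,34.4,.401)))
E
```

```text
J [ 1.74  0.4  -1.21  1.73  0.21  0.91  2.03] TCP [ 455. -409.  318.]
[-2.665 17.846  3.124 -0.113  0.196 -0.354]
```

```bash
python3 -m jog '[[[0,-2.3,16,2,-0.11,0.2,-0.35],[0,-2.3,16,2,-0.11,0.2,-0.35],[0,-2.3,16,2,-0.11,0.2,-0.35],[0,-2.3,16,2,-0.11,0.2,-0.35],[0,-2.3,16,2,-0.11,0.2,-0.35]]]' >/dev/null;  python3 -m jog '[[[0,0,0,0,0,0,0],[0,0,0,0,0,0,0]]]'; python3 j.py; python3 - <<'E'
from h import *
g=(-41.6,34.4,.401);print(where(g),hang(-60,120,.2,-80,g),hang(-60,0,.7,-80,g))
E
```

```text
clock: 21.32
eef_pos: [530.9, -107.3, 296.4]
orientation: [0.097, -0.15, 0.984, 0.014]
contact_force: [-0.3, -1.8, -2.4]
grip_width: 0.128
gripper_force: 98.0
J [ 1.18  0.33 -1.24  1.8   0.3   1.06  1.73] TCP [ 531. -107.  296.]
('S', array([-143.7, -197.1,  146.1]), 'tilt', np.float64(0.204), 'yaw', np.float64(-0.004), 'F', array([-0.3, -1.8, -2.4])) [-3.071e+00  4.699e+00  1.675e+00 -3.000e-03 -4.000e-03 -3.000e-03] [-1.628e+00  4.704e+00  5.150e+00 -2.000e-03  4.960e-01 -4.000e-03]
```

```bash
python3 -m jog '[[[0,-0.3,1.5,1,0,0.16,0],[0,-0.9,3,2.6,0,0.33,0],[0,-1.4,4.2,4.2,0,0.496,0],[0,-1.63,4.7,5.15,0,0.496,0],[0,-1.63,4.7,5.15,0,0.496,0]]]' >/dev/null;  python3 -m jog '[[[0,0,0,0,0,0,0],[0,0,0,0,0,0,0]]]'; python3 j.py; python3 - <<'E'
from h import *
g=(-41.6,34.4,.401);print(where(g),hang(-30,1,.7,-80,g))
E
```

```text
clock: 22.2
eef_pos: [559.4, 21.8, 179.7]
orientation: [-0.145, -0.146, 0.978, -0.023]
contact_force: [-0.4, -0.2, -2.1]
grip_width: 0.126
gripper_force: 98.0
J [ 0.44  0.72 -0.95  1.54  0.52  1.49  1.27] TCP [559.  22. 180.]
('S', array([-59.7, -82.5,   2.1]), 'tilt', np.float64(0.697), 'yaw', np.float64(-0.008), 'F', array([-0.4, -0.2, -2.1])) [-1.142e+00  1.110e-01 -3.130e-01 -1.000e-03  3.000e-03 -9.000e-03]
```

```bash
python3 -m jog '[[[0,-0.5,0.1,-0.13,0,0,-0.009],[0,-1.14,0.1,-0.31,0,0,-0.009],[0,-1.14,0.1,-0.31,0,0,-0.009],[0,-1.14,0.1,-0.31,0,0,-0.009],[0,-1.14,0.1,-0.31,0,0,-0.009]]]' ; python3 - <<'E'
from h import *
g=(-41.6,34.4,.401);print(where(g))
for w in((-22,3,.7),(-17,8,.7)):print(hang(*w,-80,g))
E
```

```text
clock: 22.82
eef_pos: [586.1, 35.1, 177.7]
orientation: [-0.147, -0.152, 0.977, -0.023]
contact_force: [0.4, -0.1, -0.9]
grip_width: 0.128
gripper_force: 98.1
('S', array([-30.2, -77.9,  -0.1]), 'tilt', np.float64(0.699), 'yaw', np.float64(0.004), 'F', array([ 0.4, -0.1, -0.9]))
[-0.274 -0.086 -0.216 -0.001  0.001  0.004]
[-0.407 -0.087 -0.466 -0.001  0.001  0.004]
```

```bash
python3 -m jog '[[[0,-0.27,-0.05,-0.21,0,0,0],[0,-0.27,-0.05,-0.21,0,0,0],[0,-0.41,-0.05,-0.46,0,0,0],[0,-0.41,-0.05,-0.46,0,0,0],[0,-0.41,-0.05,-0.46,0,0,0]]]' ; python3 - <<'E'
from h import *
g=(-41.6,34.4,.401);print(where(g))
for w in((-12,13,.7),):print(hang(*w,-80,g))
E
```

```text
clock: 23.45
eef_pos: [599.2, 38.3, 185.4]
orientation: [-0.147, -0.152, 0.977, -0.022]
contact_force: [0.6, 0.2, -2.0]
grip_width: 0.126
gripper_force: 98.1
('S', array([-16.7, -78.7,   7.6]), 'tilt', np.float64(0.699), 'yaw', np.float64(0.004), 'F', array([ 0.6,  0.2, -2. ]))
[-0.113 -0.051 -0.262 -0.     0.001  0.004]
```

```bash
python3 -m jog '[[[0,-0.11,0,-0.26,0,0,0],[0,-0.11,0,-0.26,0,0,0],[0,-0.11,0,-0.26,0,0,0]]]' ; python3 - <<'E'
from h import *
g=(-41.6,34.4,.401);print(where(g))
for w in((-10,11.5,.58),(-8,10,.454),(-6,8,.32),(-4,6,.19)):print(hang(*w,-79,g))
E
```

```text
clock: 23.82
eef_pos: [603.6, 39.7, 190.9]
orientation: [-0.147, -0.152, 0.977, -0.022]
contact_force: [0.0, 0.7, -2.3]
grip_width: 0.127
gripper_force: 98.1
('S', array([-12.1, -78.8,  13.1]), 'tilt', np.float64(0.699), 'yaw', np.float64(0.004), 'F', array([ 0. ,  0.7, -2.3]))
[-0.302 -0.009  0.282 -0.    -0.119  0.004]
[-0.643 -0.011  0.548  0.    -0.245  0.004]
[-1.035 -0.012  0.812  0.    -0.379  0.004]
[-1.443e+00 -1.400e-02  1.030e+00  1.000e-03 -5.090e-01  4.000e-03]
```

```bash
python3 -m jog '[[[0,-0.3,0,0.28,0,-0.119,0],[0,-0.64,0,0.55,0,-0.245,0],[0,-1.03,0,0.81,0,-0.379,0],[0,-1.44,0,1.03,0,-0.509,0],[0,-1.44,0,1.03,0,-0.509,0]]]' ; python3 - <<'E'
from h import *
g=(-41.6,34.4,.401);print(where(g))
for w in((-2.5,3,.09),(-1,0,0)):print(hang(*w,-79,g))
E
```

```text
clock: 24.45
eef_pos: [627.0, 46.1, 154.8]
orientation: [0.102, -0.153, 0.983, 0.016]
contact_force: [0.1, 0.5, -1.4]
grip_width: 0.127
gripper_force: 98.1
('S', array([ -6.5, -79.6,   5. ]), 'tilt', np.float64(0.194), 'yaw', np.float64(0.004), 'F', array([ 0.1,  0.5, -1.4]))
[-0.317  0.024  0.326  0.    -0.104  0.004]
[-0.522  0.023  0.627  0.    -0.194  0.004]
```

```bash
python3 -m jog '[[[0,-0.18,0.02,0.15,0,-0.05,0],[0,-0.32,0.02,0.33,0,-0.104,0],[0,-0.53,0.02,0.63,0,-0.194,0],[0,-0.53,0.02,0.63,0,-0.194,0],[0,-0.53,0.02,0.63,0,-0.194,0]]]' ; python3 - <<'E'
from h import *
g=(-41.6,34.4,.401);print(where(g),hang(0,0,0,-79,g))
E
```

```text
clock: 25.08
eef_pos: [641.7, 51.8, 141.3]
orientation: [0.194, -0.15, 0.969, 0.03]
contact_force: [-15.1, -4.0, 3.4]
grip_width: 0.127
gripper_force: 100.3
('S', array([ -0.9, -78.6,  -1.1]), 'tilt', np.float64(0.006), 'yaw', np.float64(0.002), 'F', array([-15.1,  -4. ,   3.4])) [-0.061 -0.015 -0.015 -0.    -0.006  0.003]
```

```bash
python3 -m jog '[[[0.6,0,0,0,0,0,0],[1,0,0,0,0,0,0],[1,0,0,0,0,0,0],[1,0,0,0,0,0,0]]]' 60 >/dev/null
python3 -m jog '[[[1,0,0,-2,0,0,0],[1,0,0,-4,0,0,0],[1,0,0,-7,0,0,0],[1,0,2,-9,0,0,0],[1,0,2,-9,0,0,0]]]'; python3 -m jog '[[[1,0,0,0,0,0,0],[1,0,0,0,0,0,0]]]' >/dev/null; python3 j.py
cat > fr.py <<'E'
from h import *
import sys
P,I=snap("wrist",sys.argv[1])
h_=np.array([np.cos(BY),np.sin(BY),0]);v=np.array([-np.sin(BY),np.cos(BY),0])
hsv=cv2.cvtColor(I,cv2.COLOR_BGR2HSV);m=((hsv[...,1]<50)&(hsv[...,2]>120)).astype(np.uint8)*255;m[300:]=0
cs,h=cv2.findContours(m,cv2.RETR_CCOMP,cv2.CHAIN_APPROX_NONE)
for c,hh in zip(cs,h[0]):
    if cv2.contourArea(c)<1200 or hh[3]<0: continue
    a=cv2.approxPolyDP(c,7,True)[:,0];w=onz(P,a,129)-G
    print(a.tolist(),np.c_[w@h_,w@v].round(1).tolist(),"mean",(w@h_).mean().round(1),(w@v).mean().round(1))
E
python3 fr.py w10; python3 - <<'E'
from h import *
snap("side","s10");snap("scene","c10")
E
```

```text
clock: 26.2
eef_pos: [545.2, 72.4, 351.5]
orientation: [0.199, -0.149, 0.968, 0.03]
contact_force: [-0.4, -0.2, 0.3]
grip_width: 0.996
gripper_force: 0.0
J [ 1.21  0.13 -1.47  1.87  0.12  0.85  1.59] TCP [545.  73. 349.]
[[393, 159], [386, 192], [373, 161], [362, 161], [372, 188], [364, 220], [357, 191], [337, 190], [340, 160]] [[-52.2, 87.8], [-7.7, 88.8], [-49.6, 66.5], [-49.5, 54.5], [-13.4, 71.4], [35.9, 69.6], [-9.0, 54.6], [-10.4, 31.1], [-50.7, 30.3]] mean -23.0 61.6
[[351, 98], [407, 100], [396, 150], [342, 149]] [[-119.4, 33.5], [-117.6, 87.7], [-63.2, 88.7], [-64.2, 31.0]] mean -91.1 60.2
[[216, 157], [267, 159], [268, 189], [248, 190], [244, 216], [245, 160], [234, 161], [228, 189], [219, 190]] [[-53.9, -104.3], [-51.6, -49.2], [-11.5, -49.3], [-9.9, -72.6], [29.9, -80.2], [-50.3, -73.2], [-48.9, -85.3], [-11.3, -95.8], [-9.8, -106.4]] mean -24.1 -79.6
[[206, 99], [263, 98], [267, 148], [213, 149]] [[-117.8, -105.9], [-119.0, -51.0], [-65.1, -48.8], [-63.6, -106.3]] mean -91.4 -78.0
```

Both frames sit in the same place relative to the board, x about -91 for the expected -89, at y +60 and -78. Now the cells.

```bash
python3 - <<'E'
from h import *
print(delta((470,85,300),pose(.2,0),False))
E
```

```text
[3.267 1.329 0.746 0.025 0.404 0.108]
```

```bash
python3 -m jog '[[[1,3.27,1.33,0.75,0.025,0.404,0.108],[1,3.27,1.33,0.75,0.025,0.404,0.108],[1,3.27,1.33,0.75,0.025,0.404,0.108],[1,3.27,1.33,0.75,0.025,0.404,0.108],[1,3.27,1.33,0.75,0.025,0.404,0.108]]]' ; python3 j.py; cat > cl.py <<'E'
from h import *
import sys
P,I=snap("wrist",sys.argv[1])
m=(I.max(2)<45).astype(np.uint8)*255;m[265:]=0
m=cv2.morphologyEx(m,cv2.MORPH_OPEN,np.ones((5,5)))
cs,_=cv2.findContours(m,cv2.RETR_EXTERNAL,cv2.CHAIN_APPROX_NONE)
for c in cs:
    if cv2.contourArea(c)<1500: continue
    a=cv2.approxPolyDP(cv2.convexHull(c),5,True)[:,0];print(cv2.contourArea(c),a.tolist());print(onz(P,a,70)[:,:2].round(0).tolist())
    w=onz(P,c[:,0],70)[:,:2].astype(np.float32);print(cv2.minAreaRect(w))
E
python3 cl.py w11
```

```text
clock: 27.22
eef_pos: [470.2, 85.1, 300.1]
orientation: [0.001, -0.1, 0.995, -0.0]
contact_force: [0.3, -0.0, 0.1]
grip_width: 0.999
gripper_force: 0.0
J [ 0.75  0.31 -1.25  1.79  0.31  1.26  1.2 ] TCP [470.  85. 300.]
```

```bash
python3 - <<'E'
from h import *
P,I=load("w11")
print(proj(P,[(439,29,70),(416,149,70)]).round())
g=I.max(2);print(cv2.resize(g,(28,21),interpolation=cv2.INTER_AREA)[:14])
E
```

```text
[[241. 140.]
 [355. 142.]]
[[119 131 127 117 164 195 196 202 210 215 216 216 215 210 203 184 200 200
  199 201 203 213 220 217 204 229 229 227]
 [132 175 177 167 142 202 215 212 211 210 208 209 208 206 204 190 206 216
  212 209 205 196 190 192 184 205 222 226]
 [197 193 217 220 201 200 220 220 218 215 212 206 203 200 193 199 216 219
  219 219 217 213 207 201 200 193 185 190]
 [207 203 204 205 213 225 227 228 227 184 216 226 226 222 203 217 217 216
  216 218 221 221 220 209 221 212 207 204]
 [227 227 227 226 219 209 209 207 193 135 140 156 213 178 126 136 151 223
  222 219 216 217 213 222 223 224 223 221]
 [212 218 221 222 225 226 226 227 183 135 120  58  91 141 131 143  83 108
  122 187 220 221 200 238 217 218 220 222]
 [211 208 210 214 216 219 225 225 216 176 101  50  49  60 126 126  56  51
   50 188 231 226 205 236 222 222 219 218]
 [222 223 219 215 212 209 209 213 218 223 107  52  49 136 217 186  57  51
   55 190 210 210 211 215 217 222 223 223]
 [218 227 227 226 225 224 211 200 190 214 211 138  98 167 212 223 143 138
  134 227 215 225 190 139 135 165 202 206]
 [202 221 220 222 219 220 176 212 187 217 225 185 223 211 194 220 227 229
  232 234 222 216 154 144 141 140 153 207]
 [158 239 239 238 223 236 174 209 190 182 185 148 172 160 148 144 181 224
  231 231 222 217 152 145 145 143 138 120]
 [147 185 179 172 154 157 158 158 161 157 158 152 145 147 144 143 145 157
  197 219 229 230 201 155 147 143  91  87]
 [142 151 153 155 141 151 152 153 155 156 161 173 170 163 163 181 200 195
  203 191 204 226 233 224 179 128  64  71]
 [132 137 141 146 140 152 155 157 148 198 200 191 202 158 157 192 173 166
  170 176 156 186 219 230 227 207  96  60]]
```

```bash
sed -i 's/<45/<80/' cl.py; python3 cl.py w12
```

```text
3882.0 [[322, 106], [386, 109], [379, 170], [319, 167]]
[[387.0, 106.0], [377.0, 172.0], [440.0, 183.0], [450.0, 117.0]]
((414.2475280761719, 144.35659790039062), (66.1946792602539, 68.59353637695312), 9.316424369812012)
3882.5 [[224, 94], [282, 119], [259, 175], [204, 152]]
[[396.0, 4.0], [408.0, 68.0], [472.0, 54.0], [459.0, -8.0]]
((434.47467041015625, 29.417564392089844), (67.29396057128906, 67.72332000732422), 77.20997619628906)
```

```bash
python3 - <<'E'
from h import *
print(delta((414.2,144.4,110),pose(.163,0),False))
E
```

```text
[ 1.729e+00  2.811e+00  7.610e+00 -2.000e-03  2.000e-03  3.600e-02]
```

```bash
python3 -m jog '[[[1,1.73,2.81,4,0,0,0.036],[1,1.73,2.81,7.6,0,0,0.036],[1,1.73,2.81,7.6,0,0,0.036],[1,1.73,2.81,7.6,0,0,0.036],[1,1.73,2.81,7.6,0,0,0.036]]]' 20 ; python3 j.py;  python3 - <<'E'
from h import *
print(delta((414.2,144.4,44),pose(.163,0),False))
E
```

```text
clock: 27.95
eef_pos: [413.1, 144.3, 109.7]
orientation: [-0.0, -0.082, 0.997, -0.001]
contact_force: [0.7, 0.9, 1.0]
grip_width: 1.0
gripper_force: 0.0
J [ 0.42  0.47 -1.06  2.11  0.54  0.87  0.77] TCP [413. 144. 110.]
[-4.600e-02  1.000e-03  2.627e+00 -2.000e-03 -1.000e-03  1.000e-03]
```

```bash
python3 -m jog '[[[1,-0.05,0,2.63,0,0,0],[1,-0.05,0,2.63,0,0,0],[1,-0.05,0,2.63,0,0,0]]]'; python3 -m jog '[[[0.6,0,0,0,0,0,0],[0.6,0,0,0,0,0,0],[0.6,0,0,0,0,0,0],[0.6,0,0,0,0,0,0]]]' 25 ; python3 -m jog '[[[0.6,0,0,-3,0,0,0],[0.6,0,0,-8,0,0,0],[0.6,0,0,-8,0,0,0],[0.6,0,0,-8,0,0,0]]]';python3 j.py;  python3 - <<'E'
from h import *
h=np.array([np.cos(BY),np.sin(BY),0]);v=np.array([-np.sin(BY),np.cos(BY),0])
for y in(60.1,-78.5):
    t=G-90*h+y*v;t[2]=220;print(t,delta(t,pose(BY,0),False))
E
```

```text
clock: 28.32
eef_pos: [416.4, 145.2, 46.4]
orientation: [0.001, -0.081, 0.997, -0.001]
contact_force: [-1.1, -0.1, 0.4]
grip_width: 1.002
gripper_force: 0.0
clock: 28.82
eef_pos: [416.9, 145.4, 46.7]
orientation: [0.002, -0.081, 0.997, -0.001]
contact_force: [-1.3, -0.4, 9.5]
grip_width: 0.789
gripper_force: 25.7
clock: 29.32
eef_pos: [416.7, 146.5, 249.1]
orientation: [0.004, -0.081, 0.997, -0.001]
contact_force: [0.8, -0.1, -1.1]
grip_width: 0.788
gripper_force: 31.8
J [ 0.64  0.27 -1.26  1.94  0.3   1.12  1.  ] TCP [417. 146. 249.]
[548.10615444 167.79981608 220.        ] [-5.316e+00 -7.000e-03  1.206e+00 -4.000e-03  8.000e-03 -1.420e-01]
[589.72678852  35.59662845 220.        ] [-6.101e+00 -5.496e+00  1.229e+00 -4.000e-03  8.000e-03 -1.420e-01]
```

```bash
python3 -m jog '[[[0.6,-2.5,0,0,0,0,-0.14],[0.6,-5.42,0,0.5,0,0,-0.142],[0.6,-5.42,0,1.2,0,0,-0.142],[0.6,-5.42,0,1.2,0,0,-0.142],[0.6,-5.42,0,1.2,0,0,-0.142]]]'; python3 j.py;  python3 - <<'E'
from h import *
print(delta((550.3,168.5,200),pose(BY,0),False))
snap("wrist","w13");J=snap("side","s13")[1]
I=cv2.imread("pics/w13.png")
cv2.imwrite("pics/m13.png",np.hstack([cv2.resize(I,(440,330)),cv2.resize(J[130:330,180:400],(360,330),interpolation=2)]))
E
```

```text
clock: 29.95
eef_pos: [547.6, 167.5, 215.3]
orientation: [0.0, -0.153, 0.988, -0.001]
contact_force: [-0.5, 0.4, -0.8]
grip_width: 0.791
gripper_force: 31.7
J [ 0.39  0.57 -1.1   1.7   0.54  1.21  1.03] TCP [548. 167. 215.]
[-0.115  0.007  0.612 -0.002  0.     0.002]
```

View pics/m13.png

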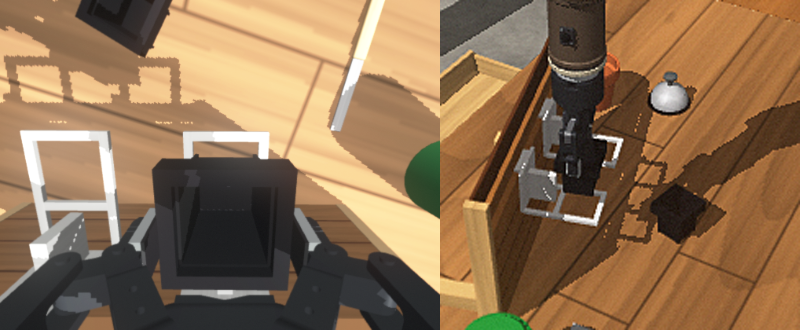

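Cell is held square over the left frame (wrist view, blob 152–297 × 158–290). Lowering.

```bash
python3 -m jog '[[[0.6,-0.11,0,0.6,0,0,0],[0.6,-0.11,0,0.6,0,0,0],[0.6,-0.11,0,1.4,0,0,0],[0.6,-0.11,0,2.2,0,0,0],[0.6,-0.11,0,2.2,0,0,0]]]';python3 -m jog '[[[0.6,0,0,0,0,0,0]]]';  python3 - <<'E'
from h import *
print(delta((550.3,168.5,131),pose(BY,0),False))
E
```

```text
clock: 30.68
eef_pos: [550.4, 167.2, 157.2]
orientation: [-0.002, -0.152, 0.988, -0.001]
contact_force: [0.4, 0.5, -0.4]
grip_width: 0.79
gripper_force: 31.7
clock: 30.8
eef_pos: [551.6, 168.2, 159.6]
orientation: [0.0, -0.152, 0.988, -0.001]
contact_force: [0.2, -0.1, -0.9]
grip_width: 0.788
gripper_force: 31.7
[ 4.700e-02  2.800e-02  1.144e+00 -1.000e-03  0.000e+00  0.000e+00]
```

```bash
python3 -m jog '[[[0.6,0.03,0,0.6,0,0,0],[0.6,0.03,0.01,0.9,0,0,0],[0.6,0.03,0.01,1.14,0,0,0],[0.6,0.03,0.01,1.14,0,0,0],[0.6,0.03,0.01,1.14,0,0,0]]]'
```

```text
clock: 31.42
eef_pos: [551.0, 168.0, 131.4]
orientation: [0.001, -0.152, 0.988, -0.001]
contact_force: [0.2, -0.6, -1.4]
grip_width: 0.787
gripper_force: 31.8
```

```bash
python3 -m jog '[[[1,0,0,0,0,0,0],[1,0,0,0,0,0,0],[1,0,0,0,0,0,0]]]' >/dev/null; python3 -m jog '[[[1,0,0,-2,0,0,0],[1,0,0,-4,0,0,0],[1,1,0,-6,0,0,0],[1,3,0,-6,0,0,0],[1,3,0,-6,0,0,0]]]'; python3 - <<'E'
from h import *
P,I=snap("wrist","w14")
m=(I.max(2)<80).astype(np.uint8)*255;m[275:]=0
m=cv2.morphologyEx(m,cv2.MORPH_OPEN,np.ones((5,5)))
cs,_=cv2.findContours(m,cv2.RETR_EXTERNAL,cv2.CHAIN_APPROX_NONE)
h=np.array([np.cos(BY),np.sin(BY),0]);v=np.array([-np.sin(BY),np.cos(BY),0])
for c in cs:
    if cv2.contourArea(c)<1500: continue
    a=cv2.approxPolyDP(cv2.convexHull(c),5,True)[:,0];w=onz(P,a,151)-G
    print(a.tolist(),np.c_[w@h,w@v].round(1).tolist())
print(delta((434.5,29.4,120),pose(-.223,0),False))
E
```

```text
clock: 32.42
eef_pos: [476.8, 144.6, 281.4]
orientation: [0.0, -0.152, 0.988, -0.003]
contact_force: [0.7, -0.1, -0.1]
grip_width: 1.001
gripper_force: 0.0
[[322, 242], [322, 274], [249, 274], [250, 241]] [[-129.9, 89.5], [-99.7, 90.5], [-99.4, 26.1], [-130.6, 27.9]]
[[172, 61], [235, 97], [207, 154], [147, 121]] [[-272.5, -25.4], [-247.4, 19.9], [-204.5, -4.1], [-229.7, -48.9]]
[ 3.071e+00 -3.840e+00  6.474e+00 -4.000e-03  2.000e-03  5.270e-01]
```

```bash
python3 -m jog '[[[1,2,-1.5,1,0,0,0.18],[1,3.07,-3.84,3.5,0,0,0.35],[1,3.07,-3.84,6.47,0,0,0.527],[1,3.07,-3.84,6.47,0,0,0.527],[1,3.07,-3.84,6.47,0,0,0.527]]]' 25; python3 j.py;  python3 - <<'E'
from h import *
print(delta((433,29.5,46),pose(-.223,0),False))
E
```

```text
clock: 33.1
eef_pos: [433.9, 30.5, 117.6]
orientation: [-0.002, 0.111, 0.994, -0.001]
contact_force: [0.2, 2.0, -0.0]
grip_width: 1.001
gripper_force: 0.0
J [ 0.65  0.42 -1.01  2.11  0.47  0.86  0.71] TCP [434.  31. 118.]
[ 1.700e-02 -4.500e-02  2.866e+00 -1.000e-03 -3.000e-03  1.000e-03]
```

```bash
python3 -m jog '[[[1,0.02,-0.04,1.5,0,0,0],[1,0.02,-0.04,2.87,0,0,0],[1,0.02,-0.04,2.87,0,0,0],[1,0.02,-0.04,2.87,0,0,0]]]'; python3 -m jog '[[[0.6,0,0,0,0,0,0],[0.6,0,0,0,0,0,0],[0.6,0,0,0,0,0,0],[0.6,0,0,0,0,0,0]]]' 25 ; python3 -m jog '[[[0.6,0,0,-3,0,0,0],[0.6,0,0,-8,0,0,0],[0.6,0,0,-8,0,0,0],[0.6,0,0,-8,0,0,0]]]';python3 j.py;  python3 - <<'E'
from h import *
h=np.array([np.cos(BY),np.sin(BY),0]);v=np.array([-np.sin(BY),np.cos(BY),0])
t=G-90*h-78.5*v;t[2]=220;print(t,delta(t,pose(BY,0),False))
E
```

```text
clock: 33.6
eef_pos: [435.8, 30.7, 49.4]
orientation: [0.002, 0.11, 0.994, -0.0]
contact_force: [1.1, 0.5, -0.3]
grip_width: 1.001
gripper_force: 0.0
clock: 34.1
eef_pos: [435.6, 29.8, 49.4]
orientation: [0.002, 0.111, 0.994, -0.001]
contact_force: [-0.3, -0.4, 7.9]
grip_width: 0.786
gripper_force: 26.0
clock: 34.6
eef_pos: [435.9, 30.7, 252.0]
orientation: [0.004, 0.111, 0.994, -0.001]
contact_force: [0.3, -0.4, -1.0]
grip_width: 0.791
gripper_force: 31.4
J [ 0.87  0.22 -1.18  1.95  0.23  1.11  0.95] TCP [436.  31. 252.]
[589.72678852  35.59662845 220.        ] [-5.946e+00  1.547e+00  1.328e+00 -4.000e-03  8.000e-03 -5.270e-01]
```

```bash
python3 -m jog '[[[0.6,-2,0.5,0,0,0,-0.18],[0.6,-4,1,0,0,0,-0.36],[0.6,-5.98,1.55,0.5,0,0,-0.527],[0.6,-5.98,1.55,1.3,0,0,-0.527],[0.6,-5.98,1.55,1.3,0,0,-0.527]]]'>/dev/null; python3 -m jog '[[[0.6,0,0,0,0,0,0],[0.6,0,0,0,0,0,0]]]'; python3 j.py;  python3 - <<'E'
from h import *
print(delta((590.7,35.9,190),pose(BY,0),False),delta((590.7,35.9,160),pose(BY,0),False))
E
```

```text
clock: 35.48
eef_pos: [588.4, 34.8, 216.8]
orientation: [0.001, -0.152, 0.988, -0.002]
contact_force: [-0.0, -0.0, 0.3]
grip_width: 0.786
gripper_force: 31.3
J [ 0.61  0.61 -1.11  1.66  0.57  1.24  1.25] TCP [588.  35. 217.]
[-0.101  0.019  1.071 -0.003  0.002 -0.   ] [-9.800e-02  2.300e-02  2.271e+00 -3.000e-03  2.000e-03 -0.000e+00]
```

```bash
python3 -m jog '[[[0.6,-0.1,0.02,0.6,0,0,0],[0.6,-0.1,0.02,1.07,0,0,0],[0.6,-0.1,0.02,1.6,0,0,0],[0.6,-0.1,0.02,2.27,0,0,0],[0.6,-0.1,0.02,2.27,0,0,0]]]'>/dev/null;python3 -m jog '[[[0.6,0,0,0,0,0,0]]]';  python3 - <<'E'
from h import *
print(delta((590.7,35.9,133.5),pose(BY,0),False))
E
```

```text
clock: 36.22
eef_pos: [590.9, 36.3, 158.8]
orientation: [0.0, -0.152, 0.988, -0.001]
contact_force: [0.5, 0.2, 1.0]
grip_width: 0.789
gripper_force: 31.3
[ 1.400e-02 -1.100e-02  1.011e+00 -2.000e-03  1.000e-03  0.000e+00]
```

```bash
python3 -m jog '[[[0.6,0,0,0.5,0,0,0],[0.6,0,0,0.8,0,0,0],[0.6,0,0,1.01,0,0,0],[0.6,0,0,1.01,0,0,0],[0.6,0,0,1.01,0,0,0]]]'; python3 -m jog '[[[1,0,0,0,0,0,0],[1,0,0,0,0,0,0],[1,0,0,0,0,0,0]]]' >/dev/null; python3 -m jog '[[[1,0,0,-2,0,0,0],[1,0,0,-4,0,0,0],[1,1,0,-6,0,0,0],[1,4,1,-7,0,0,0],[1,4,1,-7,0,0,0]]]'; python3 -m jog '[[[1,0,0,0,0,0,0],[1,0,0,0,0,0,0]]]' >/dev/null; python3 - <<'E'
from h import *
P,I=snap("wrist","w15");S,J=snap("side","s15");Q,K=snap("scene","c15")
cv2.imwrite("pics/m15.png",np.hstack([cv2.resize(I,(440,330)),cv2.resize(J[100:300,180:400],(360,330),interpolation=2)]))
E
```

```text
clock: 36.85
eef_pos: [591.0, 36.2, 133.6]
orientation: [0.001, -0.152, 0.988, -0.001]
contact_force: [0.1, -0.3, 0.5]
grip_width: 0.786
gripper_force: 31.3
clock: 37.85
eef_pos: [485.7, 31.0, 309.4]
orientation: [0.001, -0.153, 0.988, -0.002]
contact_force: [0.2, -0.4, 0.1]
grip_width: 1.0
gripper_force: 0.0
```

View pics/m15.png

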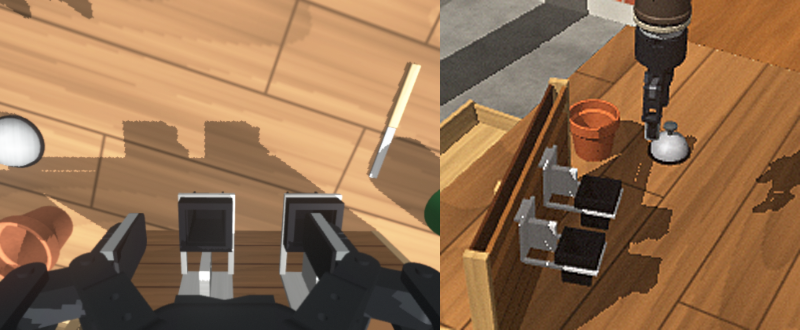

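Both cells sit with rims on the frames (side view 600,195 and 580,240). Now I locate the bell head.

```bash
python3 - <<'E'
from h import *
S,J=load("s15");Q,K=load("c15");P,I=load("w1")
print(tri([(S,(320.5,176.5)),(Q,(184,182.5))]),onz(P,(223,317),72),onz(S,(320.5,176.5),72),onz(Q,(184,182.5),72))
hsv=cv2.cvtColor(I,cv2.COLOR_BGR2HSV)
g=cv2.cvtColor(I,cv2.COLOR_BGR2GRAY);c=cv2.HoughCircles(cv2.GaussianBlur(g[290:345,195:250],(3,3),0),cv2.HOUGH_GRADIENT,1,20,param1=80,param2=10,minRadius=9,maxRadius=18);print(c)
t=(605,-290,200);print(delta(t,pose(-.2,0),False))
E
```

```text
[ 607.7824679  -297.94789361   68.62689198] [[ 604.1907203  -301.96126394   72.        ]] [[ 605.78813717 -294.09251311   72.        ]] [[ 609.63656253 -295.81003951   72.        ]]
[[[28.5 28.5 12.9]
  [17.5  9.5  9.4]]]
[ -0.605 -13.615   4.322  -0.      0.      0.505]
```

```bash
python3 -m jog '[[[0,-0.6,-13.7,2,0,0,0.5],[0,-0.6,-13.7,2,0,0,0.5],[0,-0.6,-13.7,2,0,0,0.5],[0,-0.6,-13.7,2,0,0,0.5],[0,-0.6,-13.7,2,0,0,0.5]]]' 40; python3 -m jog '[[[0,0,0,0,0,0,0],[0,0,0,0,0,0,0]]]' >/dev/null; python3 j.py;  python3 - <<'E'
from h import *
print(delta((606,-298,120),pose(-.2,0),False))
E
```

```text
clock: 38.88
eef_pos: [594.5, -262.4, 262.5]
orientation: [0.0, 0.097, 0.995, -0.0]
contact_force: [0.5, 0.6, 1.3]
grip_width: 0.001
gripper_force: 0.0
J [ 0.96  0.62 -0.99  1.45  0.52  1.35  1.32] TCP [ 594. -260.  263.]
[-7.740e-01 -1.414e+00  5.702e+00  1.000e-03 -0.000e+00  6.000e-03]
```

```bash
python3 -m jog '[[[0,-0.77,-1.41,3,0,0,0],[0,-0.77,-1.41,5.7,0,0,0],[0,-0.77,-1.41,5.7,0,0,0],[0,-0.77,-1.41,5.7,0,0,0],[0,-0.77,-1.41,5.7,0,0,0]]]'; python3 - <<'E'
from h import *
s,J=snap("side","s16");print(delta((606,-298,74),pose(-.2,0),False))
# where the TCP is drawn in the side and where the head would be below it
print(proj(s,[robot.sense()["eef_pos"],[606,-298,72]]))
E
```

```text
clock: 39.75
eef_pos: [607.4, -298.1, 124.3]
orientation: [0.002, 0.097, 0.995, -0.001]
contact_force: [-0.3, 0.1, 1.1]
grip_width: -0.006
gripper_force: 0.0
[ 6.900e-02  8.000e-03  2.017e+00 -2.000e-03  5.000e-03  6.000e-03]
[[321.46665094 162.71627982]
 [320.94840364 175.89974547]]
```

```bash
python3 -m jog '[[[0,0.07,0,1.5,0,0,0],[0,0.07,0,2,0,0,0],[0,0.07,0,2.2,0,0,0],[0,0.07,0,2.3,0,0,0],[0,0.07,0,2.3,0,0,0]]]';python3 -m jog '[[[0,0,0,0.12,0,0,0],[0,0,0,0.25,0,0,0],[0,0,0,0.25,0,0,0]]]'
```

```text
clock: 40.42
eef_pos: [604.4, -298.9, 64.9]
orientation: [0.001, 0.097, 0.995, -0.001]
contact_force: [-2.4, 1.0, 4.5]
grip_width: -0.001
gripper_force: 1.9
clock: 40.8
eef_pos: [604.9, -299.0, 61.6]
orientation: [0.002, 0.097, 0.995, -0.002]
contact_force: [-11.4, 2.5, 27.7]
grip_width: -0.0
gripper_force: 13.9
```

At the stop: 28 N against a 5 N spring. Retract, check and hand in.

```bash
python3 -m jog '[[[0,0,0,-0.5,0,0,0],[0,0,0,-2,0,0,0],[0,0,0,-4.5,0,0,0],[0,0,0,-7,0,0,0],[0,0,0,-7,0,0,0]]]';python3 -m jog '[[[0,0,0,0,0,0,0],[0,0,0,0,0,0,0],[0,0,0,0,0,0,0]]]'; python3 - <<'E'
from h import *
s,J=snap("side","s17")
a=cv2.imread("pics/s15.png");d=cv2.absdiff(a,J).max(2)
for n,(x0,x1,y0,y1) in {"brackets":(225,295,185,275),"bell":(295,350,165,205)}.items(): print(n,(d[y0:y1,x0:x1]>40).mean().round(3))
E
```

```text
clock: 41.42
eef_pos: [607.0, -298.4, 238.7]
orientation: [0.005, 0.097, 0.995, -0.002]
contact_force: [-0.2, -0.4, -0.5]
grip_width: 0.002
gripper_force: 0.0
clock: 41.8
eef_pos: [603.4, -298.6, 231.2]
orientation: [-0.0, 0.097, 0.995, -0.0]
contact_force: [-0.2, 0.3, 1.0]
grip_width: 0.001
gripper_force: 0.0
brackets 0.0
bell 0.09
```

```bash
python3 -c "
from cell import robot
print(robot.hand_in())"
```

```text
the job is handed in; nothing more can be done
None
```

I hung both brackets present in the groove, set both cells in their frames, pressed the bell to its stop and let it come up, then handed the job in at about 42 s; the hand-in gave no verdict.

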